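Gauge the well block and present the tip over the light plate

TASK

Lay the aluminium well block flat on the slanted rest, foot against the low stop and guide tube pointing up the slope, and let go of it. Then take the collared gauge rod from its stand, push it down the guide tube until its collar stops on the tube's mouth, draw it right out again, and hold the rod level with its tip a few centimetres above the middle of the light plate so the tip can be read. Finish while still holding the gauge there, touching nothing else with it; leave the block on the rest and the other things on the table where they are.

Things in the scene. Friction and masses are not known exactly. Their poses are not given: they have to be found in the camera images.
- block: Loose aluminium block 90 (x) x 44 (y) x 50 (z) mm, 0.42 kg, with a steel guide tube (24 mm outside, 14 mm bore, 20 mm long) out of its +x end. Origin: centre of the body's underside; z up, x along the bore out of the mouth. Starts level on the table, tube roughly away from the robot. Bore at z = 25 mm, 104 mm deep. Grip across y near x = 0, z = 34 mm; finger ends much lower would meet the rest's rails.
- mouth (a point): Centre of the guide tube's open end, on the block at x = 65, y = 0, z = 25 mm; same axes as the block.
- cradle: Fixed aluminium seat of the rest, sloping 25 degrees, low end toward the robot. Origin: on the sloped surface, 55 mm above the table, where the block's origin lies when fully seated (axes then agree); x up the slope, z square out of it. Board from x = -52 to 38 mm; side rails 8 mm high, 5 mm thick, 51 mm apart inside; low stop at x = -45.5 mm, 18 mm high.
- gauge: Loose gauge rod, 0.1 kg, level on its stand, axis 55 mm above the table, tip toward the robot. Origin: grip centre on the axis; z up, x from tip to handle end. Black flat-sided handle 80 (x -37 to 43) x 14 (y) x 20 (z) mm; steel collar 28 mm across, tip-side face at x = -45; shaft 8 mm thick, 100 mm long from there to the round tip at x = -145, dark rings near it. Grip across y within 15 mm of x = 0.
- collar (a point): Centre of the collar's tip-side face, on the gauge at x = -45 mm; same axes as the gauge.
- tip (a point): The very tip of the gauge, at x = -145 mm on the gauge; same axes.
- stand: Fixed grey gauge stand, base 150 x 60 x 8 mm (x -95 to 55 mm); origin on the table under the gauge's grip centre. Two forks open to the top: 23 mm wide at x = -75 mm under the shaft, 30 mm wide at x = 33 mm under the handle's end; tops at 59 and 53 mm. The gauge lifts straight up.
- plate_top (a point): Centre of the top face of the light plate, a fixed white square box 100 x 100 mm and 25 mm high with a pale 84 mm window; z up.
- plate: The light plate's body; origin at the centre of its underside on the table.
- mouse: Bystander, to be left alone: black computer mouse, about 62 mm across and 33 mm high; origin at the centre of its underside.
- dish: Bystander, to be left alone: clear shallow dish, 60 mm across, 12 mm high; origin at the centre of its underside.
- jar: Bystander, to be left alone: closed jar, 48 mm across, 70 mm high; origin at the centre of its underside.
- tipbox: Bystander, to be left alone: grey box with clear lid, 82 x 57 x 47 mm; origin at the centre of its underside.
- plainrod: Bystander, to be left alone: plain 150 mm steel rod, 8 mm thick, with two small black blocks and NO collar, lying on the table along its x axis; origin at the centre of its underside.
- washer: Bystander, to be left alone: flat steel ring, 52 mm outside, 28 mm inside, 12 mm high; origin at the centre of its underside.
- beaker: Bystander, to be left alone: glass beaker, 60 mm across, 45 mm high; origin at the centre of its underside.
Things that resemble listed ones, but are neither listed nor needed, are in the scene too. Leave any green or pink look-alike of the block alone. What is shaped like the stand but turquoise is not meant.

How it is judged:
By the outcome, as a careful person would: the job done as asked, in the order asked, and still so for the second after the job is handed in, while the arm keeps its last pose, push and grip.
It also fails if it takes over 62 s, if anything falls off the work surface, if the arm or the gripper's body presses on something with over 40 N, if the wrist force passes 120 N, or if a joint passes its speed limit or range.

ROBOT

A 6-joint arm with a two-finger parallel gripper is mounted at the origin on the work surface. World frame = base frame: x ahead of the robot, y to its left, z up, the work surface at z = 0. Lengths are in m, angles in rad, forces in N, time in s.
With the tool pointing down it reaches from about 0.35 to 0.725 m from the base axis. Payload 6 kg.
Tool frame: the origin (TCP) lies between the finger pads; the fingertips stand 19 mm ahead of it and the grasp point (between the pads) is the TCP; z points along the fingers, x is the direction in which the jaws open and shut, and the axes are right-handed (so a half turn about z gives the same grasp; the last joint's range is limited). The gripper opens to 85 mm and grips with 20 to 120 N. Pads are 22 mm wide; open, the fingers measure 114 mm over their backs; the gripper's body (76 mm by 85 mm) begins 54 mm behind the grasp point. The pads swing forward as they close: fully open they stand 13 mm farther back than shut.
Start: joints at [-0.8, 0.04, 0.085, 0, -1.615, -0.334], TCP at [0.254, -0.544, 0.25] pointing down, gripper open.
Joint ranges: [-2.56, 2.56], [-1.29, 2.01], [-1.08, 1.49], [-3.29, 1.98], [-2.81, -0.18], [-2.99, 2.99]. Speed limits (rad/s): [2.57, 2.57, 3.01, 3.14, 3.14, 3.14].

INTERFACE

Orientations are given as a unit quaternion [x, y, z, w].
In Python, from rig import sensors, optics, r gives the robot as it stands. The module is installed in compiled form; this text tells all that it offers.
- The arm moves only by the tool jog_arm, never from a script. Its argument "commands" is a list of rows, each a list of 7 numbers: the shift along the tool's x, y, z in cm, then the turn, a rotation vector about the tool's x, y, z in degrees, then the finger opening in cm, from 0 to 8.54. A call has 1 to 20 rows; each row shifts and turns the pose as measured when the row begins, along the tool's axes as they then stand; what a row does not reach is not made up. A row lasts 1/8 s, in which the tool goes at most 62.5 mm and 10.7 degrees, less where a joint would pass 70% of its speed; a pose out of reach is approached as far as the arm can. A call is refused whole if a number of a shift passes 6.25 or a number of a turn 10.7, either way. A call with a gripper value outside its range is refused whole. The fingers move at their own pace and stop on an object; "newtons" is the grip in N (left out, the last holds). Time passes only in rows, so rows that do not move let the fingers close. It gives the time, the measured TCP pose, the force and the opening at its end, in the units of the state.
- sensors.state(): the state, without advancing time (a new reading comes with each control period).
- optics.capture(name): name is "scene" or "top"; returns (picture, depth): 420x560x3 uint8, red, green, blue; 420x560 float32, m along the optical axis (not along the pixel's ray), 0 where there is no reading.
- optics.calibration(name): a dict with "intrinsics" (3x3 intrinsics, pixels), "R" (3x3) and "t" (3): a world point X has camera coordinates R X + t. Camera axes: x right, y down, z forward; pixel columns grow to the right and rows downward; lengths in m; the calibration is good to about 2 mm. A picture is of the moment at which its call begins. calibration takes no time and is no camera call.
- r.hand_in(): hands the job in, once; it reports no verdict.
The state is a dict: "clock": time; "joint_positions": joint angles; "joint_velocities": joint speeds; "effort": joint torques, N m; "position": TCP position; "ee_rot": TCP orientation; "ft_force": force on the tool from outside, world axes, zero at the start; "wrist_torque": the same for the moment, N m; "opening": finger opening in m.
Only numpy, scipy, OpenCV 4.12 (cv2) and the standard library are available. Lean on these libraries where they do the work, as an engineer would, in place of code of your own. Each camera call takes 0.05 s, during which the arm holds its last target.

## Working session

There is one attempt and no reset: what is moved stays moved. The work goes in short steps, Python scripts to look and compute and a tool call to move; the robot and the scene stay as the last step left them, time stands still between calls to the robot, and variables do not carry over. Pictures are saved under pics/ and viewed, and the job is handed in when it is done.

Besides the shell and the picture viewer there is one more tool, called after "Call:" as name(argument=value, ...), one argument or row to a line, values as JSON. jog_arm: Moves the arm, as the interface text tells. Its arguments: {"type":"object","properties":{"commands":{"type":"array","items":{"type":"array","items":{"type":"number"}}},"newtons":{"type":"number"}},"required":["commands"]}

```bash
mkdir -p pics; ls; python3 - <<'E'
from rig import sensors, optics, r
import cv2, numpy as np
s=sensors.state(); print(s)
for n in("scene","top"):
    p,d=optics.capture(n); np.savez(f"{n}0.npz",p=p,d=d); cv2.imwrite(f"pics/{n}0.png",cv2.resize(p[:,:,::-1],(800,600)))
    print(optics.calibration(n))
E
```

```text
pics
{'clock': 0.0, 'joint_positions': array([-8.00255823e-01,  4.08394848e-02,  8.37712656e-02, -4.67898172e-04,
       -1.61550604e+00, -3.33676028e-01]), 'joint_velocities': array([-0.00017213, -0.00187584, -0.00060823,  0.00225142,  0.00045054,
       -0.00052497]), 'effort': array([-2.35496293e-03, -3.68203533e+01,  3.47417521e+01,  6.93270341e+00,
       -5.31708167e-03,  1.45015161e-05]), 'position': array([ 0.25379252, -0.54334387,  0.24924057]), 'ee_rot': array([ 5.37066307e-01,  8.43539529e-01,  4.32903476e-04, -8.10850716e-04]), 'ft_force': array([-0.14458537, -0.18623107,  0.29682132]), 'wrist_torque': array([-0.01676912,  0.01834759, -0.02884708]), 'opening': 0.08531055300735231}
{'intrinsics': array([[471.96114919,   0.        , 274.29582992],
       [  0.        , 471.96114919, 207.89894221],
       [  0.        ,   0.        ,   1.        ]]), 'R': array([[ 0.43781531,  0.89904099,  0.00656198],
       [ 0.72403532, -0.34824526, -0.59539742],
       [-0.53300151,  0.26542521, -0.80340454]]), 't': array([-0.2543052 , -0.29062666,  1.65962291])}
{'intrinsics': array([[452.90778379,   0.        , 271.19041657],
       [  0.        , 452.90778379, 215.94682851],
       [  0.        ,   0.        ,   1.        ]]), 'R': array([[ 0.02420611, -0.99970131,  0.00337113],
       [-0.99797071, -0.02436259, -0.05882971],
       [ 0.05889427, -0.00194025, -0.99826234]]), 't': array([0.04729422, 0.49631362, 1.3262004 ])}
```

View pics/scene0.png

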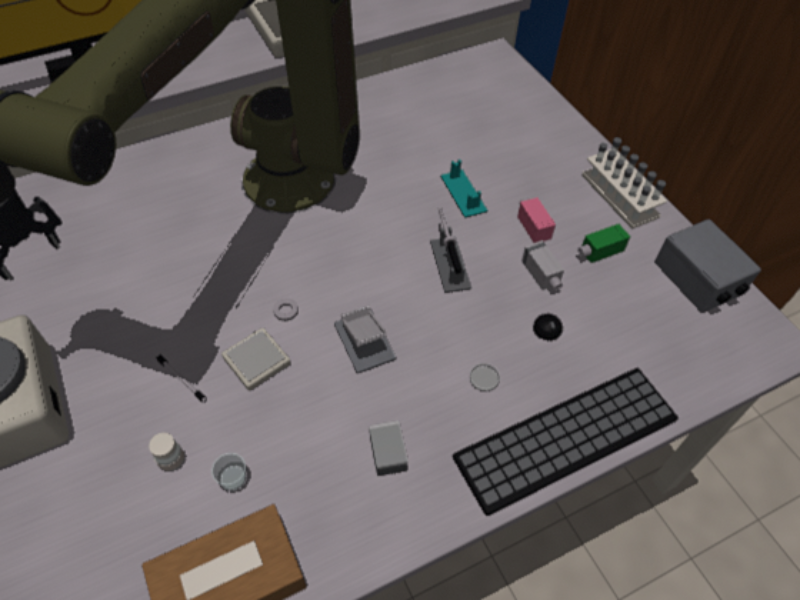

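View pics/top0.png

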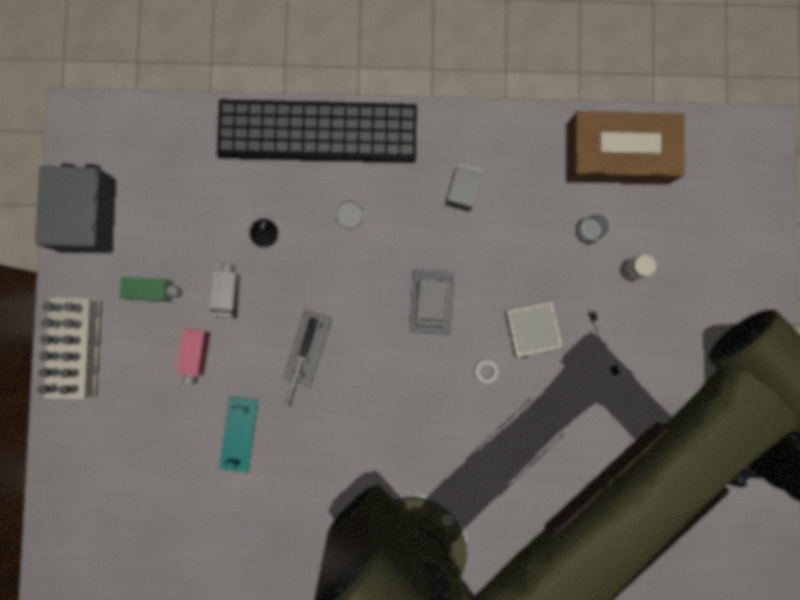

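The block could be confused with: aluminium block (top view px 224,293), green (147,289), pink (192,354), and tip box (464,187). The gauge could be confused with: the rod on the grey stand (305,350) or the plain rod without collar (605,345). The turquoise stand (238,433) is not meant. By the description I choose the aluminium block at (224,293) and the rod on the grey stand at (305,350), and check both in crops.

```bash
cat > h.py <<'E'
import numpy as np, cv2
from rig import optics
def cal(n):
    c=optics.calibration(n); return c["intrinsics"],c["R"],c["t"]
def cloud(n,d):
    K,R,t=cal(n); v,u=np.mgrid[:d.shape[0],:d.shape[1]]
    X=np.stack([(u-K[0,2])/K[0,0]*d,(v-K[1,2])/K[1,1]*d,d],-1)
    W=(X-t)@R; W[d<=0]=np.nan
    return W
def proj(n,P):
    K,R,t=cal(n); c=np.atleast_2d(P)@R.T+t; q=c@K.T; return q[:,:2]/q[:,2:]
E
python3 - <<'E'
from h import *
rows=[]
for n,boxes in (("top",[(120,160,250,300),(270,180,400,250)]),("scene",[(290,140,410,215),(160,200,290,275)])):
    z=np.load(f"{n}0.npz"); p,d=z["p"],z["d"]; W=cloud(n,d)
    for (a,b,c,e) in boxes:
        print(n,(a,b,c,e))
        im=cv2.resize(p[b:e,a:c,::-1],None,fx=5,fy=5,interpolation=cv2.INTER_CUBIC); 
        im=im*1.0; im=np.clip(im*1.6,0,255).astype(np.uint8)
        im=im[:600,:800]; cv2.imwrite(f"pics/crop_{n}_{a}.png",im)
    print(n,"table z",np.nanmedian(W[...,2]))
    K,R,t=cal(n); print("cam pos",-R.T@t)
z=np.load("top0.npz"); W=cloud("top",z["d"])
for nm,(u,v) in dict(block=(157,205),gauge=(215,240),cradle=(302,208),plate=(374,231)).items(): print(nm,W[v,u])
E
```

```text
top (120, 160, 250, 300)
top (270, 180, 400, 250)
top table z 0.001333741629351181
cam pos [0.41605605 0.06194474 1.35293446]
scene (290, 140, 410, 215)
scene (160, 200, 290, 275)
scene table z 0.0015576531686433198
cam pos [ 1.20634419 -0.31308431  1.16197896]
block [0.51666997 0.38990228 0.04779159]
gauge [0.4197715  0.21721087 0.06524292]
cradle [ 0.51762394 -0.02851934  0.05554479]
plate [ 0.4575206  -0.24310657  0.02551029]
```

View pics/crop_top_120.png

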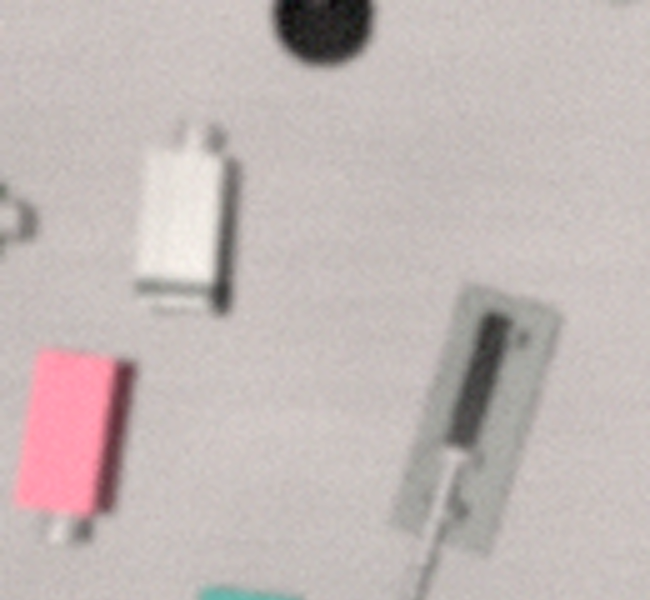

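View pics/crop_scene_290.png

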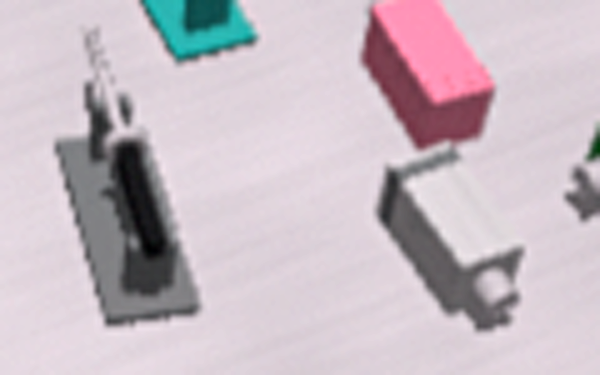

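View pics/crop_top_270.png

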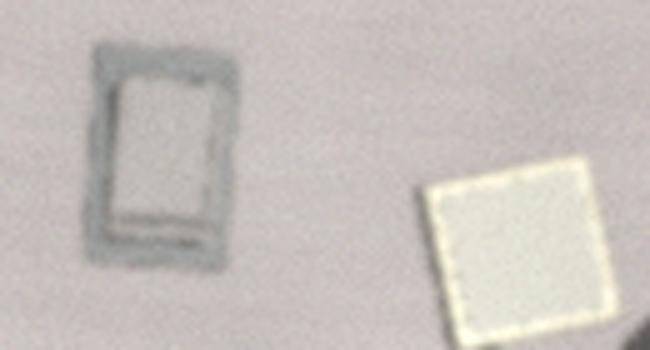

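View pics/crop_scene_160.png

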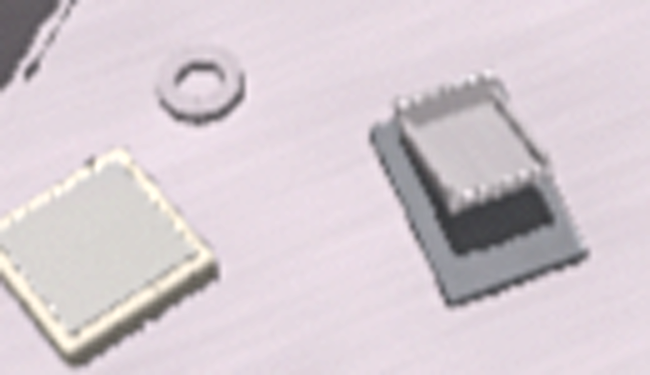

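```bash
cat > fit.py <<'E'
from h import *
from scipy.optimize import minimize
def box(x0,x1,y0,y1,z0,z1):
    N=np.vstack([np.eye(3),-np.eye(3)]); return N,np.array([x1,y1,z1,-x0,-y0,-z0])
def cylx(x0,x1,rad,z,n=12):
    a=np.arange(n)*2*np.pi/n; N=np.c_[0*a,np.cos(a),np.sin(a)]
    N=np.vstack([N,[1,0,0],[-1,0,0]]); b=np.r_[np.full(n,rad*1.02)+z*np.sin(a),x1,-x0]; return N,b
def Rz(a): c,s=np.cos(a),np.sin(a); return np.array([[c,-s,0],[s,c,0],[0,0,1]])
def Ry(a): c,s=np.cos(a),np.sin(a); return np.array([[c,0,s],[0,1,0],[-s,0,c]])
BLOCK=[box(-.045,.045,-.022,.022,0,.05),cylx(.045,.065,.012,.025)]
GAUGE=[box(-.037,.043,-.007,.007,-.01,.01),cylx(-.045,-.037,.014,0),cylx(-.145,-.045,.004,0)]
STAND=[box(-.095,.055,-.03,.03,0,.008)]
CR=[box(-.052,.038,-.0305,.0305,-.008,0),box(-.04,.038,.0255,.0305,0,.008),box(-.04,.038,-.0305,-.0255,0,.008),box(-.052,-.0455,-.0305,.0305,0,.018)]
PLATE=[box(-.05,.05,-.05,.05,0,.025)]
def render(n,win,parts,dzb):
    """parts: list of (prims,R,t). returns depth with table z=dzb"""
    K,R,t=cal(n); a,b,c,e=win; v,u=np.mgrid[b:e,a:c]
    D=np.stack([(u-K[0,2])/K[0,0],(v-K[1,2])/K[1,1],np.ones_like(u,float)],-1).reshape(-1,3)@R
    O=-R.T@t-np.array([0,0,dzb]); best=-O[2]/D[:,2]
    for prims,Ro,to in parts:
        o=(O-to)@Ro; d=D@Ro
        for N,bb in prims:
            den=d@N.T; num=bb-N@o; tt=num/np.where(abs(den)<1e-12,1e-12,den)
            lo=np.where(den<0,tt,-1e9).max(1); hi=np.where(den>0,tt,1e9).min(1)
            h=lo<hi; best=np.where(h&(lo<best),lo,best)
    return best.reshape(v.shape)
def fit(data,build,x0,half=35,steps=(.01,.01,.1),cams=("top","scene"),clip=.012,center=None,mask=None):
    x0=np.array(x0,float); ws={};tb={}
    for n in cams:
        d=data[n]; c=proj(n,center if center is not None else [x0[0],x0[1],.03])[0].astype(int)
        w=(max(0,c[0]-half),max(0,c[1]-half),min(d.shape[1],c[0]+half),min(d.shape[0],c[1]+half)); ws[n]=w
        W=cloud(n,d)[w[1]:w[3],w[0]:w[2]]; zz=W[...,2]; tb[n]=np.nanmedian(zz[abs(zz)<.006])
    def cost(x):
        s=0
        for n in cams:
            w=ws[n]; m=data[n][w[1]:w[3],w[0]:w[2]]; g=render(n,w,build(x),tb[n]); ok=m>0
            s+=np.minimum(abs(m-g)[ok],clip).mean()
        return s/len(cams)
    S=np.vstack([x0]+[x0+np.eye(len(x0))[i]*steps[i] for i in range(len(x0))])
    r=minimize(cost,x0,method="Nelder-Mead",options=dict(initial_simplex=S,xatol=1e-5,fatol=1e-8,maxiter=400))
    S=np.vstack([r.x]+[r.x-np.eye(len(x0))[i]*steps[i]*.4 for i in range(len(x0))])
    r=minimize(cost,r.x,method="Nelder-Mead",options=dict(initial_simplex=S,xatol=1e-5,fatol=1e-8,maxiter=400))
    return r.x,r.fun,tb
def flat(prims): return lambda x:[(prims,Rz(x[2]),np.array([x[0],x[1],0]))]
def gaugestand(x): return [(GAUGE,Rz(x[2]),np.array([x[0],x[1],.055])),(STAND,Rz(x[2]),np.array([x[0],x[1],0]))]
def gaugefree(x): return [(GAUGE,Rz(x[2]),np.array([x[0],x[1],.055]))]
def crad(x): return [(CR,Rz(x[2])@Ry(-np.radians(25)),np.array([x[0],x[1],.055]))]
E
cat > f0.py <<'E'
from fit import *
data={n:np.load(n+"0.npz")["d"] for n in("top","scene")}
for nm,b,x0 in (("block",flat(BLOCK),(.51,.39,0)),("gauge",gaugestand,(.43,.217,-.25)),("cradle",crad,(.52,-.03,0)),("plate",flat(PLATE),(.457,-.243,.2))):
    for cams in (("top","scene"),("top",),("scene",)):
        x,f,tb=fit(data,b,x0,half=38,cams=cams); print(nm,cams,np.round(x[:2]*1000,1),np.round(np.degrees(x[2]),2),round(f*1000,2),tb)
E
time python3 f0.py
```

```text
block ('top', 'scene') [516.1 394. ] -1.82 3.36 {'top': np.float64(0.0008815004111502622), 'scene': np.float64(0.0009876643872486909)}
block ('top',) [516.3 393.1] -2.58 2.88 {'top': np.float64(0.0008815004111502622)}
block ('scene',) [514.2 396.1] -2.03 3.63 {'scene': np.float64(0.0009876643872486909)}
gauge ('top', 'scene') [430.7 218.9] -15.53 2.72 {'top': np.float64(0.0010640114382595555), 'scene': np.float64(0.000958275924778682)}
gauge ('top',) [431.  218.3] -15.91 2.3 {'top': np.float64(0.0010640114382595555)}
gauge ('scene',) [428.7 220.9] -15.79 2.99 {'scene': np.float64(0.000958275924778682)}
cradle ('top', 'scene') [517.5 -29.8] -1.97 3.2 {'top': np.float64(0.001072540602941713), 'scene': np.float64(0.0007561462712667672)}Traceback (most recent call last):
  File "f0.py", line 5, in <module>
    x,f,tb=fit(data,b,x0,half=38,cams=cams); print(nm,cams,np.round(x[:2]*1000,1),np.round(np.degrees(x[2]),2),round(f*1000,2),tb)
           ~~~^^^^^^^^^^^^^^^^^^^^^^^^^^^^^
  File "fit.py", line 42, in fit
    r=minimize(cost,r.x,method="Nelder-Mead",options=dict(initial_simplex=S,xatol=1e-5,fatol=1e-8,maxiter=400))
    res = _minimize_neldermead(fun, x0, args, callback, bounds=bounds,
                               **options)
    fxe = func(xe)
    fx = function(np.copy(x), *(wrapper_args + args))
  File "fit.py", line 36, in cost
    w=ws[n]; m=data[n][w[1]:w[3],w[0]:w[2]]; g=render(n,w,build(x),tb[n]); ok=m>0
                                               ~~~~~~^^^^^^^^^^^^^^^^^^^^
  File "fit.py", line 17, in render
    K,R,t=cal(n); a,b,c,e=win; v,u=np.mgrid[b:e,a:c]
          ~~~^^^
  File "h.py", line 4, in cal
    c=optics.calibration(n); return c["intrinsics"],c["R"],c["t"]
ValueError: time passes only in moves, steps and waits

real	0m32.189s
user	0m18.172s
sys	0m3.638s
```

```bash
python3 - <<'E'
import re,pickle
from rig import optics,sensors
pickle.dump({n:optics.calibration(n) for n in("top","scene")},open("cal.pkl","wb")); print(sensors.state()["clock"])
s=open("h.py").read().replace("from rig import optics\n","import pickle\nC=pickle.load(open('cal.pkl','rb'))\n").replace("optics.calibration(n)","C[n]")
open("h.py","w").write(s)
E
sed -i 's/(("block".*$/(("cradle",crad,(.52,-.03,0)),("plate",flat(PLATE),(.457,-.243,.2))):/' f0.py; time python3 f0.py
python3 - <<'E'
from fit import *
# residual view: cradle & block top
data={n:np.load(n+"0.npz")["d"] for n in("top","scene")}
for nm,b,x in (("block",flat(BLOCK),(.516,.394,-.032)),("gauge",gaugestand,(.4307,.2189,-.271)),("cradle",crad,(.5175,-.0298,-.034))):
    ims=[]
    for n in("top","scene"):
        c=proj(n,[x[0],x[1],.03])[0].astype(int); w=(c[0]-38,c[1]-38,c[0]+38,c[1]+38)
        m=data[n][w[1]:w[3],w[0]:w[2]]; g=render(n,w,b(x),.001)
        q=np.clip((m-g)/.02*127+128,0,255).astype(np.uint8); ims.append(cv2.resize(q,None,fx=5,fy=5,interpolation=cv2.INTER_NEAREST))
    cv2.imwrite(f"pics/res_{nm}.png",np.hstack(ims))
E
```

```text
0.1
cradle ('top', 'scene') [517.5 -29.8] -1.97 3.2 {'top': np.float64(0.001072540602941713), 'scene': np.float64(0.0007561462712667672)}
cradle ('top',) [518.5 -32.2] -2.37 2.93 {'top': np.float64(0.001072540602941713)}
cradle ('scene',) [517.  -29.5] -2.39 3.31 {'scene': np.float64(0.0007561462712667672)}
plate ('top', 'scene') [ 462.1 -243.1] 13.33 2.7 {'top': np.float64(0.001231205106629206), 'scene': np.float64(0.0008891385836493002)}
plate ('top',) [ 462.5 -244.8] 13.54 2.56 {'top': np.float64(0.001231205106629206)}
plate ('scene',) [ 460.9 -242. ] 12.99 2.76 {'scene': np.float64(0.0008891385836493002)}
real	0m9.182s
user	0m8.892s
sys	0m0.288s
```

View pics/res_block.png

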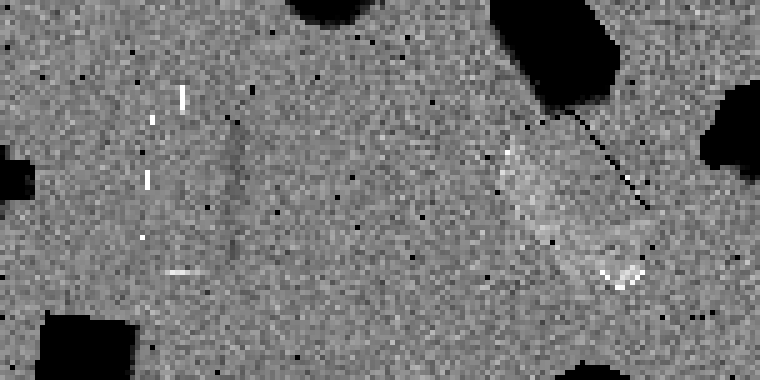

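View pics/res_cradle.png

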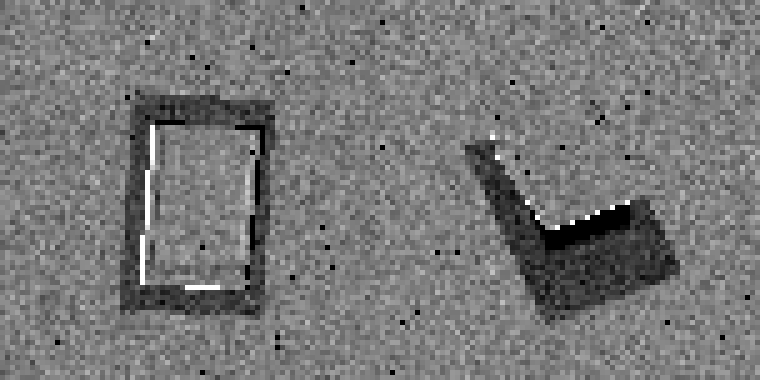

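View pics/res_gauge.png

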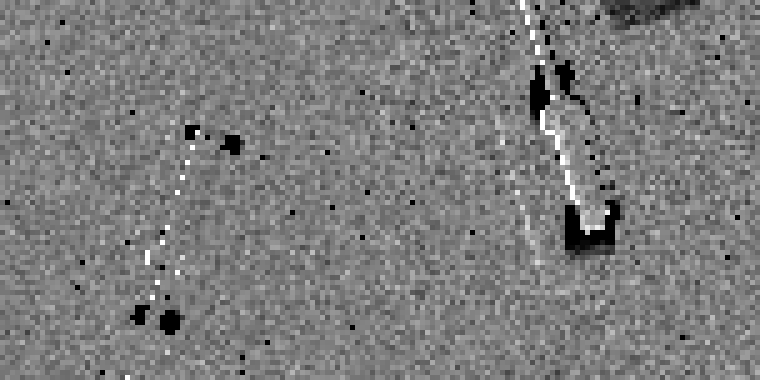

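```bash
cat > plan.py <<'E'
import numpy as np, sys
from scipy.spatial.transform import Rotation as Ro, Slerp
from rig import sensors
def toolR(ang,tilt=0,yaw=0):
    """tool pointing down, tool x at angle ang deg (world); then tilted so tool z leans forward by tilt about axis of cradle yaw"""
    a=np.radians(ang); x=np.array([np.cos(a),np.sin(a),0]); z=np.array([0,0,-1.]); y=np.cross(z,x)
    R=np.c_[x,y,z]
    c=Ro.from_euler("z",yaw,degrees=True)
    return c*Ro.from_euler("y",-tilt,degrees=True)*c.inv()*Ro.from_matrix(R)
def show(s=None):
    s=s or sensors.state(); R=Ro.from_quat(s["ee_rot"])
    M=R.as_matrix(); print("t %.2f"%s["clock"],"p",np.round(s["position"]*1000,1),"xang %.1f"%np.degrees(np.arctan2(M[1,0],M[0,0])),"z",np.round(M[:,2],3),"x",np.round(M[:,0],3),"F",np.round(s["ft_force"],1),"op %.1f"%(s["opening"]*1000),"j",np.round(np.degrees(s["joint_positions"])))
    return np.array(s["position"]),R
def plan(wps,op=None,start=None,nd=2):
    """wps: list of (pos mm, Rotation, nrows)"""
    p,R=start if start else show()
    k=0
    for P,T,n in wps:
        P=np.array(P)/1000.; T=T if T is not None else R
        rv=(R.inv()*T).as_rotvec(); p0,R0=p,R
        if n==0:
            n=int(max(np.ceil(np.linalg.norm(P-p)/.058),np.ceil(np.degrees(np.linalg.norm(rv))/10),1))
        for i in range(1,n+1):
            pn=p0+(P-p0)*i/n; Rn=R0*Ro.from_rotvec(rv*i/n)
            d=R.inv().apply(pn-p)*100; q=np.degrees((R.inv()*Rn).as_rotvec())
            k+=1; print("[%s,%s,%s,%s,%s,%s,%s],"%tuple([("%.*f"%(nd,v)).rstrip("0").rstrip(".").replace("-0","0") if abs(v)<.005 else ("%.*f"%(nd,v)) for v in d]+["%.1f"%v for v in q]+[op if op is not None else 8.5]))
            p,R=pn,Rn
    print("rows",k)
E
python3 - <<'E'
from plan import *
plan([((420,-420,250),toolR(150),0),((560,-200,250),toolR(185),0)])
E
```

```text
t 0.10 p [ 253.8 -543.4  249.4] xang 115.0 z [-0.001  0.001 -1.   ] x [-0.423  0.906  0.002] F [ 0.3 -0.8  0.2] op 85.7 j [-46.   2.   5.  -0. -93. -19.]
[1.04,5.07,-0.01,0.0,-0.0,-8.7,8.5],
[0.25,5.17,-0.02,0.0,-0.0,-8.7,8.5],
[-0.53,5.15,-0.02,0.0,-0.0,-8.7,8.5],
[-1.31,5.01,-0.02,0.0,-0.0,-8.7,8.5],
[-0.22,5.21,0,0.0,-0.0,-7.0,8.5],
[-0.86,5.14,0,0.0,-0.0,-7.0,8.5],
[-1.48,5.00,0,0.0,-0.0,-7.0,8.5],
[-2.08,4.78,0,0.0,-0.0,-7.0,8.5],
[-2.64,4.50,0,0.0,-0.0,-7.0,8.5],
rows 9
```

Call:
jog_arm(
  commands=[
    [1.0,5.1,0,0,0,-8.7,8.5],
    [0.3,5.2,0,0,0,-8.7,8.5],
    [-0.5,5.1,0,0,0,-8.7,8.5],
    [-1.3,5.0,0,0,0,-8.7,8.5],
    [-0.2,5.2,0,0,0,-7,8.5],
    [-0.9,5.1,0,0,0,-7,8.5],
    [-1.5,5,0,0,0,-7,8.5],
    [-2.1,4.8,0,0,0,-7,8.5],
    [-2.6,4.5,0,0,0,-7,8.5],
  ],
  newtons=40,
)

```text
clock: 1.23
position: [0.5605, -0.1871, 0.2439]
ee_rot: [-0.059, 0.998, 0.003, -0.004]
ft_force: [0.6, -0.3, 0.5]
opening: 0.0851
```

```bash
python3 - <<'E'
from plan import *
plan([((610,50,240),toolR(215),0),((600,220,220),toolR(240),0),((515.3,394.5,150),toolR(267.9),0)])
E
```

```text
t 1.23 p [ 560.5 -187.1  243.9] xang -173.3 z [-0.008  0.006 -1.   ] x [-0.993 -0.117  0.007] F [ 0.6 -0.3  0.5] op 85.1 j [  1.   1.   3.  -0. -92.   6.]
[-1.54,4.59,0.10,0.1,-0.1,-5.7,8.5],
[-1.98,4.42,0.09,0.1,-0.1,-5.7,8.5],
[-2.41,4.20,0.09,0.1,-0.1,-5.7,8.5],
[-2.81,3.94,0.08,0.1,-0.1,-5.7,8.5],
[-3.19,3.65,0.08,0.1,-0.1,-5.7,8.5],
[-2.98,4.83,0.67,-0.0,0.0,-8.3,8.5],
[-3.65,4.35,0.67,-0.0,0.0,-8.3,8.5],
[-4.24,3.78,0.67,-0.0,0.0,-8.3,8.5],
[-2.72,4.02,1.75,0.0,0.0,-7.0,8.5],
[-3.19,3.66,1.75,0.0,0.0,-7.0,8.5],
[-3.61,3.24,1.75,0.0,0.0,-7.0,8.5],
[-3.97,2.78,1.75,0.0,0.0,-7.0,8.5],
rows 12
```

Call:
jog_arm(
  commands=[
    [-1.5,4.6,0.1,0,0,-5.7,8.5],
    [-2.0,4.4,0.1,0,0,-5.7,8.5],
    [-2.4,4.2,0.1,0,0,-5.7,8.5],
    [-2.8,3.9,0.1,0,0,-5.7,8.5],
    [-3.2,3.7,0.1,0,0,-5.7,8.5],
    [-3.0,4.8,0.7,0,0,-8.3,8.5],
    [-3.7,4.3,0.7,0,0,-8.3,8.5],
    [-4.2,3.8,0.7,0,0,-8.3,8.5],
    [-2.7,4,1.7,0,0,-7,8.5],
    [-3.2,3.7,1.7,0,0,-7,8.5],
    [-3.6,3.2,1.7,0,0,-7,8.5],
    [-4,2.8,1.7,0,0,-7,8.5],
    [0,0,0,0,0,0,8.5],
  ],
)

```text
clock: 2.85
position: [0.4943, 0.4133, 0.1416]
ee_rot: [0.714, -0.7, -0.008, 0.007]
ft_force: [0.8, -1.5, -0.0]
opening: 0.0847
```

```bash
python3 - <<'E'
from plan import *
plan([((515.3,394.5,100),toolR(267.9),0),((515.3,394.5,35),toolR(267.9),0)])
E
```

```text
t 2.85 p [494.3 413.3 141.6] xang -88.8 z [-0.021  0.001 -1.   ] x [ 0.021 -1.    -0.001] F [ 0.8 -1.5 -0. ] op 84.7 j [ 57.  11.   3.  -1. -83.  34.]
[1.93,-2.15,4.12,1.2,0.0,3.3,8.5],
[0,0,3.25,-0.0,-0.0,-0.0,8.5],
[0,0,3.25,-0.0,-0.0,-0.0,8.5],
rows 3
```

Call:
jog_arm(
  commands=[
    [1.9,-2.1,2,1.2,0,3.3,8.5],
    [0,0,0,0,0,0,8.5],
  ],
)

```text
clock: 3.1
position: [0.5153, 0.3945, 0.1201]
ee_rot: [-0.694, 0.72, 0.0, -0.0]
ft_force: [0.7, -0.6, -0.6]
opening: 0.0849
```

```bash
python3 - <<'E'
from plan import *
plan([((515.3,394.5,100),toolR(267.9),1),((515.3,394.5,35),toolR(267.9),3)])
from h import *
from rig import optics
p,d=optics.capture("scene"); np.savez("scene1.npz",p=p,d=d); cv2.imwrite("pics/scene1.png",cv2.resize(np.clip(p[110:230,270:430,::-1]*1.5,0,255).astype(np.uint8),(800,600)))
E
```

```text
t 3.10 p [515.3 394.5 120.1] xang -92.2 z [-0.001 -0.    -1.   ] x [-0.038 -0.999  0.   ] F [ 0.7 -0.6 -0.6] op 84.9 j [ 55.  11.   1.  -0. -80.  33.]
[0,0,2.01,0.0,-0.0,-0.1,8.5],
[0,0,2.17,0.0,-0.0,0.0,8.5],
[0,0,2.17,0.0,-0.0,0.0,8.5],
[0,0,2.17,0.0,-0.0,0.0,8.5],
rows 4
```

View pics/scene1.png

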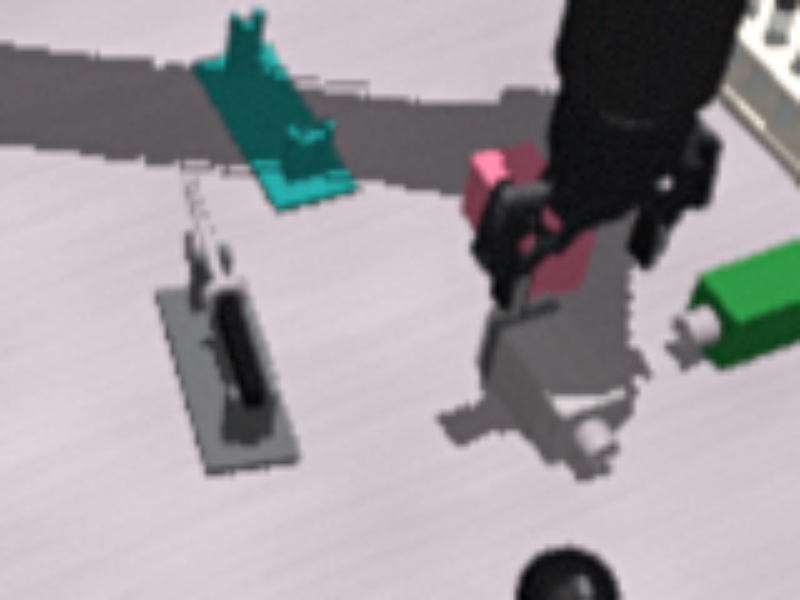

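Call:
jog_arm(
  commands=[
    [0,0,2.9,0,0,0,8.5],
    [0,0,2.9,0,0,0,8.5],
    [0,0,2.2,0,0,0,8.5],
    [0,0,0,0,0,0,8.5],
  ],
)

```text
clock: 3.65
position: [0.5179, 0.3973, 0.0459]
ee_rot: [-0.694, 0.72, 0.0, 0.005]
ft_force: [0.1, 0.6, -0.1]
opening: 0.0852
```

```bash
python3 - <<'E'
from plan import *
show()
E
```

```text
t 3.65 p [517.9 397.3  45.9] xang -92.1 z [ 0.007  0.007 -1.   ] x [-0.037 -0.999 -0.008] F [ 0.1  0.6 -0.1] op 85.2 j [ 55.  14.  -4.   0. -72.  33.]
```

```bash
python3 - <<'E'
from plan import *
plan([((515.3,394.5,34.5),toolR(267.9),1)])
E
```

```text
t 3.65 p [517.9 397.3  45.9] xang -92.1 z [ 0.007  0.007 -1.   ] x [-0.037 -0.999 -0.008] F [ 0.1  0.6 -0.1] op 85.2 j [ 55.  14.  -4.   0. -72.  33.]
[0.30,0.26,1.14,-0.4,0.4,0.0,8.5],
rows 1
```

Call:
jog_arm(
  commands=[
    [0.3,0.26,1.1,-0.4,0.4,0,8.5],
    [0,0,0,0,0,0,8.5],
    [0,0,0,0,0,0,3.5],
    [0,0,0,0,0,0,3.5],
    [0,0,0,0,0,0,3.5],
    [0,0,0,0,0,0,3.5],
    [0,0,0,0,0,0,3.5],
  ],
  newtons=40,
)

```text
clock: 4.53
position: [0.5169, 0.396, 0.0396]
ee_rot: [-0.694, 0.72, 0.0, 0.003]
ft_force: [-0.3, 0.2, -0.0]
opening: 0.0432
```

```bash
python3 - <<'E'
from plan import *
show()
E
```

```text
t 4.53 p [516.9 396.   39.6] xang -92.1 z [ 0.004  0.005 -1.   ] x [-0.036 -0.999 -0.005] F [-0.3  0.2 -0. ] op 43.2 j [ 55.  14.  -5.   0. -71.  33.]
```

Call:
jog_arm(
  commands=[
    [0,0,-1,0,0,0,3.5],
    [0,0,-3,0,0,0,3.5],
    [0,0,-4,0,0,0,3.5],
    [0,0,-3,0,0,0,3.5],
    [0,0,0,0,0,0,3.5],
    [0,0,0,0,0,0,3.5],
  ],
  newtons=70,
)

```text
clock: 5.28
position: [0.513, 0.3932, 0.1451]
ee_rot: [-0.694, 0.72, 0.002, -0.004]
ft_force: [-0.5, 0.1, -5.9]
opening: 0.043
```

```bash
cat > snap.py <<'E'
from h import *
from rig import optics
def snap(k,cams=("top","scene")):
    o={}
    for n in cams:
        p,d=optics.capture(n); np.savez(f"{n}{k}.npz",p=p,d=d); o[n]=(p,d)
    return o
def crop(n,k,P,half=35,sc=8):
    p=np.load(f"{n}{k}.npz")["p"]; c=proj(n,P)[0].astype(int)
    im=p[max(0,c[1]-half):c[1]+half,max(0,c[0]-half):c[0]+half,::-1]
    return np.clip(cv2.resize(im,None,fx=sc,fy=sc,interpolation=cv2.INTER_CUBIC)*1.5,0,255).astype(np.uint8)
E
python3 - <<'E'
from snap import *; from plan import *
p,R=show(); snap(2)
a=[cv2.resize(crop(n,2,p,30),(400,400)) for n in("top","scene")]; cv2.imwrite("pics/lift2.png",np.hstack(a))
E
```

```text
t 5.28 p [513.  393.2 145.1] xang -92.1 z [-0.008 -0.003 -1.   ] x [-0.037 -0.999  0.003] F [-0.5  0.1 -5.9] op 43.0 j [ 55.  10.   3.  -0. -83.  33.]
```

View pics/lift2.png

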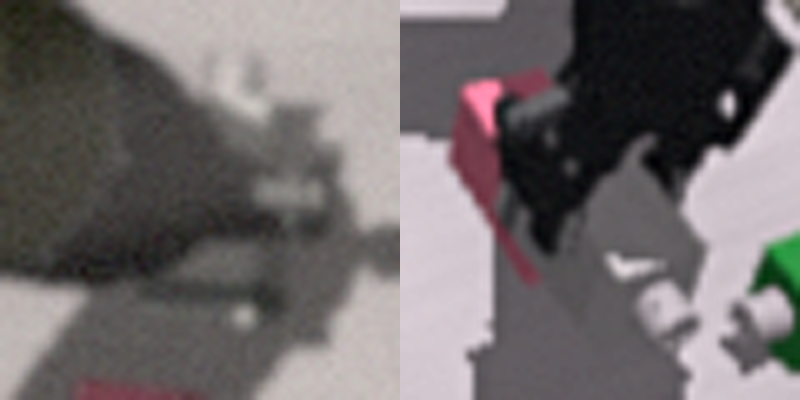

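```bash
cat > hand.py <<'E'
from fit import *
from plan import Ro
def fithand(k,prims,p,R,x0,cams=("scene",),half=40,steps=(.008,.008,.008,.05,.05),cen=None,tb=.001):
    """pose of object in tool-aligned frame: object axes at zero turn: x_obj=-tool y, y_obj=-tool x... given by base rotation B"""
    B=R*Ro.from_matrix(np.array([[0,-1,0],[-1,0,0],[0,0,-1]]).T)
    # x = offset in object axes of object's origin rel TCP (m), yaw, pitch
    def build(x):
        Rb=(B*Ro.from_euler("zy",[x[3],x[4]])).as_matrix(); return [(prims,Rb,p+B.apply(x[:3]))]
    data={n:np.load(f"{n}{k}.npz")["d"] for n in cams}; ws={}
    for n in cams:
        c=proj(n,p+B.apply(x0[:3]) if cen is None else cen)[0].astype(int); ws[n]=(max(0,c[0]-half),max(0,c[1]-half),c[0]+half,c[1]+half)
    def cost(x):
        s=0
        for n in cams:
            w=ws[n]; m=data[n][w[1]:w[3],w[0]:w[2]]; g=render(n,w,build(x),tb); gt=render(n,w,[],tb)
            e=m-g; on=(g<gt-.002)
            # occluder in front of model: constant; table where model: cost; model absent but object present near: cost
            c=np.where(on,np.where(e<-.015,.004,np.minimum(abs(e),.012)),np.minimum(abs(e),.012)); s+=c[m>0].sum()
        return s
    x=np.array(x0,float)
    for q in(1,-.5,.3):
        S=np.vstack([x]+[x+np.eye(5)[i]*steps[i]*q for i in range(5)])
        r=minimize(cost,x,method="Nelder-Mead",options=dict(initial_simplex=S,xatol=1e-5,fatol=1e-7,maxiter=600)); x=r.x
    return x,r.fun,B
E
python3 - <<'E'
from hand import *; from plan import show
p,R=show()
for cams in (("scene",),("scene","top"),("top",)):
  for x0 in ((0,0,-.039,0,0),(.004,.003,-.036,.03,.03)):
    x,f,B=fithand(2,BLOCK,p,R,x0,cams=cams); print(cams,np.round(x[:3]*1000,1),np.round(np.degrees(x[3:]),1),round(f,3), B.apply(x[:3])*1000)
E
```

```text
t 5.38 p [513.2 393.2 145.3] xang -92.1 z [-0.008 -0.003 -1.   ] x [-0.037 -0.999  0.004] F [ 0.2 -1.4 -5. ] op 43.0 j [ 55.  10.   3.  -0. -83.  33.]
('scene',) [ -3.4  -0.1 -39.8] [-0.3  1.2] 29.397 [ -3.70943678  -0.0793695  -39.75020862]
('scene',) [ -5.1  -0.7 -38.5] [0.7 3.3] 30.059 [ -5.38639776  -0.61027069 -38.48579533]
('scene', 'top') [ -2.   -1.9 -39.6] [0.6 0.8] 61.833 [ -2.41399493  -1.94556454 -39.5767387 ]
('scene', 'top') [ -1.5  -1.9 -39.4] [0.  0.9] 62.772 [ -1.82737066  -2.00000425 -39.39008232]
('top',) [ -1.1  -2.7 -40.1] [-0.3  0.7] 31.468 [ -1.51812207  -2.78730697 -40.1162208 ]
('top',) [ -1.    0.8 -40.1] [5.4 2.8] 32.662 [ -1.26283586   0.68941218 -40.08668118]
```

```bash
cat >> plan.py <<'E'
YAW=-2.2; C=np.array([517.2,-29.4,55.])
RC=Ro.from_euler("z",YAW,degrees=True)*Ro.from_euler("y",-25,degrees=True)
def cr(x,y,z): return C+RC.apply([x,y,z])
def incr(p): return RC.inv().apply(np.array(p)*1000-C)
TC=toolR(270+YAW,25,YAW)
E
python3 - <<'E'
from plan import *
print(cr(8.6,0,120),cr(8.6,0,42),TC.as_matrix())
plan([((520,200,220),toolR(267.9),0),(cr(9,0,130),TC,0)],op=3.5)
E
```

```text
[474.31169115 -27.75239737 167.3914515 ] [507.25161817 -29.01782172  96.69944411] [[-3.83878091e-02 -9.05639762e-01  4.22306757e-01]
 [-9.99262916e-01  3.47911703e-02 -1.62233891e-02]
 [ 1.94289029e-16 -4.22618262e-01 -9.06307787e-01]]
t 5.38 p [513.2 393.2 145.3] xang -92.1 z [-0.008 -0.003 -1.   ] x [-0.037 -0.999  0.004] F [ 0.2 -1.4 -5. ] op 43.0 j [ 55.  10.   3.  -0. -83.  33.]
[4.83,-0.33,-1.85,0.1,-0.1,-0.0,3.5],
[4.82,-0.34,-1.86,0.1,-0.1,-0.0,3.5],
[4.82,-0.34,-1.86,0.1,-0.1,-0.0,3.5],
[4.82,-0.34,-1.86,0.1,-0.1,-0.0,3.5],
[4.59,0.82,0.87,5.0,0.0,0.0,3.5],
[4.59,0.89,0.79,5.0,0.0,0.0,3.5],
[4.59,0.96,0.71,5.0,0.0,0.0,3.5],
[4.59,1.02,0.63,5.0,0.0,0.0,3.5],
[4.59,1.06,0.54,5.0,0.0,0.0,3.5],
rows 9
```

Call:
jog_arm(
  commands=[
    [4.8,-0.3,-2.2,0,0,0,3.5],
    [4.8,-0.3,-2,0,0,0,3.5],
    [4.8,-0.3,-1.9,0,0,0,3.5],
    [4.8,-0.3,-1.9,0,0,0,3.5],
    [4.6,0.8,0.6,5,0,0,3.5],
    [4.6,0.9,0.6,5,0,0,3.5],
    [4.6,1,0.6,5,0,0,3.5],
    [4,1,0.6,5,0,0,3.5],
    [2,1,0.5,5,0,0,3.5],
    [0,0,0,0,0,0,3.5],
    [0,0,0,0,0,0,3.5],
  ],
)

```text
clock: 6.75
position: [0.4637, -0.0095, 0.1761]
ee_rot: [-0.68, 0.703, -0.157, 0.139]
ft_force: [0.4, 0.7, -4.1]
opening: 0.0428
```

```bash
python3 - <<'E'
from plan import *
plan([(cr(9,0,100),TC,2)],op=3.5)
E
```

```text
t 6.75 p [463.7  -9.5 176.1] xang -92.1 z [ 0.408 -0.032 -0.912] x [-0.037 -0.999  0.018] F [ 0.4  0.7 -4.1] op 42.8 j [ 35. -45. -47.  16. -70.  50.]
[0.87,-0.36,1.64,0.4,-0.5,0.2,3.5],
[0.88,-0.36,1.64,0.4,-0.5,0.2,3.5],
rows 2
```

Call:
jog_arm(
  commands=[
    [0.9,-0.4,1.6,0.4,-0.5,0.2,3.5],
    [0.9,-0.4,1.6,0.4,-0.5,0.2,3.5],
    [0,0,0,0,0,0,3.5],
    [0,0,0,0,0,0,3.5],
  ],
)

```text
clock: 7.25
position: [0.4855, -0.0266, 0.1504]
ee_rot: [-0.679, 0.703, -0.153, 0.148]
ft_force: [0.8, 0.8, -4.9]
opening: 0.0427
```

```bash
python3 - <<'E'
from snap import *; from plan import *
from hand import *
p,R=show(); print("incr",incr(p)); snap(3)
a=[cv2.resize(crop(n,3,p,30),(400,400)) for n in("top","scene")]; cv2.imwrite("pics/pre3.png",np.hstack(a))
for x0 in ((-.003,0,-.039,0,0),(.001,.003,-.036,.03,.03)):
    x,f,B=fithand(3,BLOCK,p,R,x0,cams=("scene",)); print(np.round(x[:3]*1000,1),np.round(np.degrees(x[3:]),1),round(f,3), B.apply(x[:3])*1000)
plan([(cr(9,0,60),TC,2)],op=3.5)
E
```

```text
t 7.25 p [485.5 -26.6 150.4] xang -92.0 z [ 0.417 -0.014 -0.909] x [-0.035 -0.999 -0.   ] F [ 0.8  0.8 -4.9] op 42.7 j [ 29. -41. -47.  14. -63.  55.]
incr [11.56898037  1.63206386 99.92187362]
[ -2.9  -0.4 -39.4] [0.4 0.5] 32.528 [ 13.77172064  -0.83448235 -37.06452006]
[ -3.   -0.3 -39.5] [0.2 1. ] 32.705 [ 13.75525211  -0.78306435 -37.14569359]
t 7.35 p [485.4 -26.4 150.4] xang -92.0 z [ 0.417 -0.014 -0.909] x [-0.034 -0.999 -0.001] F [-0.2  1.1 -4.1] op 43.1 j [ 29. -41. -47.  14. -63.  55.]
[0.09,0.11,2.00,0.2,0.1,0.1,3.5],
[0.09,0.11,2.00,0.2,0.1,0.1,3.5],
rows 2
```

View pics/pre3.png

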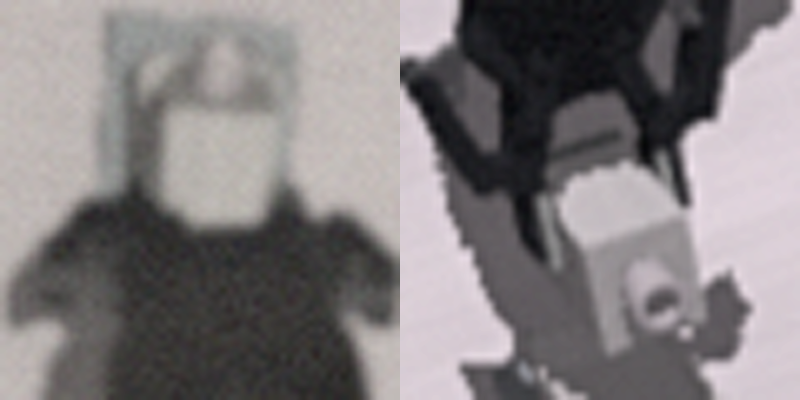

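Call:
jog_arm(
  commands=[
    [0.1,0.1,2,0.2,0.1,0.1,3.5],
    [0.1,0.1,2,0.2,0.1,0.1,3.5],
    [0,0,1,0,0,0,3.5],
    [0,0,0,0,0,0,3.5],
    [0,0,0,0,0,0,3.5],
  ],
)

```text
clock: 7.98
position: [0.5063, -0.0269, 0.1071]
ee_rot: [-0.677, 0.702, -0.158, 0.152]
ft_force: [-0.4, -0.3, -4.3]
opening: 0.0433
```

```bash
python3 - <<'E'
from plan import *
p,R=show(); print("incr",incr(p))
plan([(cr(8,0,43),TC,1)],op=3.5)
E
```

```text
t 7.97 p [506.3 -26.9 107.1] xang -92.1 z [ 0.428 -0.015 -0.904] x [-0.036 -0.999 -0.   ] F [-0.4 -0.3 -4.3] op 43.3 j [ 28. -36. -49.  15. -56.  54.]
incr [12.00222963  2.11329127 51.83960665]
t 7.97 p [506.3 -26.9 107.1] xang -92.1 z [ 0.428 -0.015 -0.904] x [-0.036 -0.999 -0.   ] F [-0.4 -0.3 -4.3] op 43.3 j [ 28. -36. -49.  15. -56.  54.]
[0.21,0.41,0.88,-0.3,0.1,0.1,3.5],
rows 1
```

Call:
jog_arm(
  commands=[
    [0.3,0.3,0.2,-0.3,0.1,0.1,3.5],
    [0,0.1,0.4,0,0,0,3.5],
    [0,0,0.2,0,0,0,3.5],
  ],
)

```text
clock: 8.35
position: [0.5063, -0.0297, 0.0994]
ee_rot: [-0.677, 0.703, -0.157, 0.151]
ft_force: [1.2, 1.4, -5.7]
opening: 0.0432
```

```bash
python3 - <<'E'
from plan import *
p,R=show(); print("incr",incr(p))
plan([(cr(8,0,42),TC,1)],op=3.5)
E
```

```text
t 8.35 p [506.3 -29.7  99.4] xang -92.2 z [ 0.425 -0.016 -0.905] x [-0.038 -0.999 -0.001] F [ 1.2  1.4 -5.7] op 43.2 j [ 27. -36. -49.  15. -55.  54.]
incr [ 8.90912906 -0.69815747 44.82964393]
t 8.35 p [506.3 -29.7  99.4] xang -92.2 z [ 0.425 -0.016 -0.905] x [-0.038 -0.999 -0.001] F [ 1.2  1.4 -5.7] op 43.2 j [ 27. -36. -49.  15. -55.  54.]
[-0.07,0.09,0.28,-0.2,0.0,0.0,3.5],
rows 1
```

Call:
jog_arm(
  commands=[
    [-0.05,0,0.25,-0.2,0,0,3.5],
    [0,0,0.2,0,0,0,3.5],
    [0,0,0.2,0,0,0,3.5],
  ],
)

```text
clock: 8.72
position: [0.5093, -0.0295, 0.0945]
ee_rot: [-0.677, 0.703, -0.156, 0.15]
ft_force: [-24.1, 2.2, 14.1]
opening: 0.043
```

```bash
python3 - <<'E'
from plan import *
p,R=show(); print("incr",incr(p),"F cr",RC.inv().apply(sensors.state()["ft_force"]))
E
```

```text
t 8.72 p [509.3 -29.5  94.5] xang -92.2 z [ 0.422 -0.016 -0.907] x [-0.038 -0.999  0.   ] F [-24.1   2.2  14.1] op 43.0 j [ 27. -34. -49.  15. -54.  54.]
incr [ 9.52106267 -0.41658174 39.17987515] F cr [-15.92595401   1.31219454  22.9939671 ]
```

Call:
jog_arm(
  commands=[
    [0,0.2,-0.15,0,0,0,3.5],
    [0,0.3,0,0,0,0,3.5],
    [0,0.3,0,0,0,0,3.5],
  ],
)

```text
clock: 9.1
position: [0.5014, -0.0291, 0.0926]
ee_rot: [-0.677, 0.703, -0.156, 0.15]
ft_force: [4.9, -2.1, -3.9]
opening: 0.0427
```

```bash
python3 - <<'E'
from plan import *
p,R=show(); print("incr",incr(p),"F cr",RC.inv().apply(sensors.state()["ft_force"]))
E
```

```text
t 9.10 p [501.4 -29.1  92.6] xang -92.2 z [ 0.422 -0.016 -0.906] x [-0.038 -0.999  0.   ] F [ 4.9 -2.1 -3.9] op 42.7 j [ 28. -36. -51.  15. -55.  54.]
incr [ 1.56250598 -0.32487066 40.787257  ] F cr [ 2.87548549 -1.94298475 -5.67061413]
```

Call:
jog_arm(
  commands=[
    [0,0.2,0.05,0,0,0,3.5],
    [0,0.2,0.05,0,0,0,3.5],
  ],
)

```text
clock: 9.35
position: [0.5007, -0.0287, 0.0934]
ee_rot: [-0.677, 0.702, -0.159, 0.153]
ft_force: [8.3, -2.0, -5.1]
opening: 0.0428
```

```bash
python3 - <<'E'
from plan import *
p,R=show(); print("incr",incr(p),"F cr",RC.inv().apply(sensors.state()["ft_force"]))
E
```

```text
t 9.35 p [500.7 -28.7  93.4] xang -92.1 z [ 0.431 -0.016 -0.902] x [-0.036 -0.999  0.   ] F [ 8.3 -2.  -5.1] op 42.8 j [ 28. -37. -51.  15. -54.  53.]
incr [ 1.24602526  0.10520019 41.76225659] F cr [ 5.37871893 -1.64440347 -8.18642571]
```

```bash
python3 - <<'E'
from plan import *
plan([(cr(1.2,0,39),TC,1)],op=3.5)
E
```

```text
t 9.35 p [500.7 -28.7  93.4] xang -92.1 z [ 0.431 -0.016 -0.902] x [-0.036 -0.999  0.   ] F [ 8.3 -2.  -5.1] op 42.8 j [ 28. -37. -51.  15. -54.  53.]
[0.01,0.01,0.28,-0.5,0.0,0.1,3.5],
rows 1
```

Call:
jog_arm(
  commands=[
    [0,0.05,0.3,-0.5,0,0.1,3.5],
    [0,0.05,0.2,0,0,0,3.5],
    [0,0.05,0.1,0,0,0,3.5],
  ],
)

```text
clock: 9.72
position: [0.5022, -0.0286, 0.0913]
ee_rot: [-0.677, 0.703, -0.156, 0.151]
ft_force: [-7.4, 0.4, 1.4]
opening: 0.043
```

```bash
python3 - <<'E'
from plan import *
p,R=show(); print("incr",incr(p),"F cr",RC.inv().apply(sensors.state()["ft_force"]))
E
```

```text
t 9.72 p [502.2 -28.6  91.3] xang -92.2 z [ 0.425 -0.015 -0.905] x [-0.038 -0.999 -0.001] F [-7.4  0.4  1.4] op 43.0 j [ 28. -36. -51.  15. -54.  54.]
incr [ 1.70792541  0.27239457 39.23869517] F cr [-6.15450865  0.12206256  4.3602632 ]
```

Call:
jog_arm(
  commands=[
    [0,0.2,0.05,0,0,0,3.5],
    [0,0.2,0.1,0,0,0,3.5],
    [0,0,0,0,0,0,8.5],
    [0,0,0,0,0,0,8.5],
    [0,0,0,0,0,0,8.5],
    [0,0,0,0,0,0,8.5],
    [0,0,0,0,0,0,8.5],
  ],
)

```text
clock: 10.6
position: [0.5027, -0.0278, 0.0936]
ee_rot: [-0.677, 0.702, -0.16, 0.155]
ft_force: [-0.3, 1.1, -0.3]
opening: 0.085
```

```bash
python3 - <<'E'
from plan import *
p,R=show(); print("incr",incr(p),"F cr",RC.inv().apply(sensors.state()["ft_force"]))
plan([(cr(2,0,95),TC,0),(cr(2,0,160)+[-10,60,30],None,0)])
E
```

```text
t 10.60 p [502.7 -27.8  93.6] xang -92.1 z [ 0.434 -0.014 -0.901] x [-0.036 -0.999 -0.002] F [-0.3  1.1 -0.3] op 85.0 j [ 28. -37. -51.  15. -54.  53.]
incr [ 3.08693472  1.07254702 41.10311901] F cr [-0.48461083  1.11115345 -0.15669672]
t 10.60 p [502.7 -27.8  93.6] xang -92.1 z [ 0.434 -0.014 -0.901] x [-0.036 -0.999 -0.002] F [-0.3  1.1 -0.3] op 85.0 j [ 28. -37. -51.  15. -54.  53.]
[0.09,0.04,-5.39,-0.8,0.1,0.1,8.5],
[-2.98,-0.08,-4.87,0.0,0.0,0.0,8.5],
[-2.98,-0.08,-4.87,0.0,0.0,0.0,8.5],
rows 3
```

Call:
jog_arm(
  commands=[
    [0,0,-3,0,0,0,8.5],
    [0,0,-5,0,0,0,8.5],
    [-3,0,-4,-4,0,0,8.5],
    [-5,0,-2,-5,0,0,8.5],
    [-5,0,0,-5,0,0,8.5],
    [-5,0,0,-5,0,0,8.5],
    [-4,0,0,-5,0,0,8.5],
    [0,0,0,0,0,0,8.5],
  ],
)

```text
clock: 11.6
position: [0.4491, 0.2013, 0.225]
ee_rot: [-0.694, 0.72, -0.005, 0.008]
ft_force: [-0.9, 0.3, 0.5]
opening: 0.085
```

```bash
python3 - <<'E'
from snap import *; from plan import *
p,R=show(); snap(4)
P=C/1000+[0.01,0,.03]
a=[cv2.resize(crop(n,4,P,30),(400,400)) for n in("top","scene")]; cv2.imwrite("pics/seat4.png",np.hstack(a))
plan([((430,221,160),toolR(270-15.7),0)])
E
```

```text
t 11.60 p [449.1 201.3 225. ] xang -92.1 z [ 0.019  0.003 -1.   ] x [-0.037 -0.999 -0.004] F [-0.9  0.3  0.5] op 85.0 j [ 48. -15. -14.   1. -90.  40.]
t 11.70 p [448.8 199.3 226.4] xang -92.2 z [ 0.022  0.004 -1.   ] x [-0.038 -0.999 -0.005] F [-0.1 -0.3 -0.1] op 85.0 j [ 48. -16. -15.   1. -90.  40.]
[-1.03,1.06,3.30,-0.6,0.2,6.8,8.5],
[-0.92,1.13,3.31,-0.6,0.2,6.8,8.5],
rows 2
```

View pics/seat4.png

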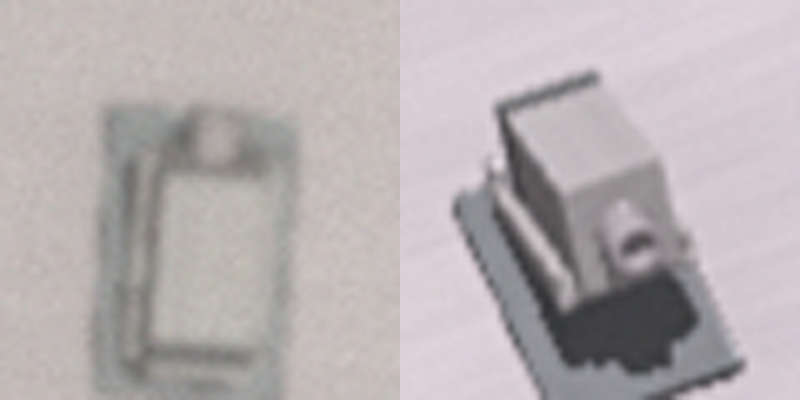

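```bash
cat > seat.py <<'E'
from fit import *
from plan import Ro
def seatfit(k,C0,cams,x0=(0,0,0,0,0),yaw=-2.2):
    Rc=(Ro.from_euler("z",yaw,degrees=True)*Ro.from_euler("y",-25,degrees=True))
    data={n:np.load(f"{n}{k}.npz")["d"] for n in cams}; ws={}
    for n in cams:
        c=proj(n,np.array(C0[n])+[0.01,0,.03])[0].astype(int); h=22; ws[n]=(c[0]-h,c[1]-h,c[0]+h,c[1]+h)
    def cost(x):
        s=0
        for n in cams:
            w=ws[n]; m=data[n][w[1]:w[3],w[0]:w[2]]; R=(Rc*Ro.from_euler("zy",x[3:])).as_matrix(); c=np.array(C0[n])
            g=render(n,w,[(CR,Rc.as_matrix(),c),(BLOCK,R,c+Rc.apply(x[:3]))],.001)
            s+=np.minimum(abs(m-g),.02)[m>0].sum()
        return s
    x=np.array(x0,float); st=(.005,.004,.004,.05,.05)
    for q in(1,-.5,.3):
        S=np.vstack([x]+[x+np.eye(5)[i]*st[i]*q for i in range(5)])
        r=minimize(cost,x,method="Nelder-Mead",options=dict(initial_simplex=S,xatol=1e-5,fatol=1e-7,maxiter=600)); x=r.x
    return x,r.fun
if __name__=="__main__":
    C0=dict(scene=(.517,-.0295,.055),top=(.5185,-.0322,.055))
    for cams in(("scene",),("top",),("scene","top")):
        for x0 in((0,0,0,0,0),(.003,-.002,.002,.03,.03)):
            x,f=seatfit(4,C0,cams,x0); print(cams,np.round(x[:3]*1000,1),np.round(np.degrees(x[3:]),1),round(f,2))
E
python3 seat.py
```

```text
('scene',) [-1.   0.6 -0.2] [-0.1  0.4] 9.16
('scene',) [-1.   0.6 -0.2] [-0.1  0.4] 9.16
('top',) [-0.3  0.7  0.2] [-0.   0.4] 6.78
('top',) [-0.3  0.7  0.2] [-0.   0.3] 6.78
('scene', 'top') [-0.7  0.7 -0.1] [-0.1 -0.1] 16.0
('scene', 'top') [-0.8  0.7 -0.1] [-0.1 -0. ] 16.0
```

Call:
jog_arm(
  commands=[
    [-1,1.1,3.3,-0.6,0.2,6.8,8.5],
    [-0.9,1.1,3.3,-0.6,0.2,6.8,8.5],
    [0,0,0,0,0,0,8.5],
  ],
)

```text
clock: 12.08
position: [0.4299, 0.2184, 0.161]
ee_rot: [-0.6, 0.8, -0.0, 0.004]
ft_force: [0.3, -0.0, 0.1]
opening: 0.085
```

```bash
python3 - <<'E'
from plan import *
plan([((430,220.9,110),toolR(270-15.8),1)])
E
```

```text
t 12.07 p [429.9 218.4 161. ] xang -106.2 z [ 0.006  0.004 -1.   ] x [-0.279 -0.96  -0.005] F [ 0.3 -0.   0.1] op 85.0 j [ 51. -16. -21.   0. -84.  23.]
[-0.22,0.08,5.10,-0.3,0.3,-0.4,8.5],
rows 1
```

Call:
jog_arm(
  commands=[
    [-0.2,0.1,2.5,-0.3,0.3,-0.4,8.5],
    [-0.1,0,2.5,0,0,0,8.5],
    [0,0,0,0,0,0,8.5],
  ],
)

```text
clock: 12.45
position: [0.4325, 0.2202, 0.1171]
ee_rot: [-0.606, 0.795, -0.001, 0.005]
ft_force: [-0.5, -0.5, 1.1]
opening: 0.0855
```

```bash
python3 - <<'E'
from plan import *
from snap import *
p,R=show(); snap(5,("scene",))
cv2.imwrite("pics/g5.png",cv2.resize(crop("scene",5,p,30),(600,600)))
plan([((430,220.9,75),toolR(270-15.8),1),((430,220.9,55),toolR(270-15.8),1)])
E
```

```text
t 12.45 p [432.5 220.2 117.1] xang -105.4 z [ 0.01   0.005 -1.   ] x [-0.265 -0.964 -0.007] F [-0.5 -0.5  1.1] op 85.5 j [ 51. -15. -25.   0. -79.  24.]
t 12.50 p [433.2 220.7 118.7] xang -105.4 z [ 0.012  0.006 -1.   ] x [-0.265 -0.964 -0.009] F [0.2 1.1 0.8] op 84.8 j [ 51. -15. -25.   0. -79.  24.]
[0.11,0.36,4.36,-0.5,0.5,0.4,8.5],
[0,0,2.00,-0.0,0.0,-0.0,8.5],
rows 2
```

View pics/g5.png

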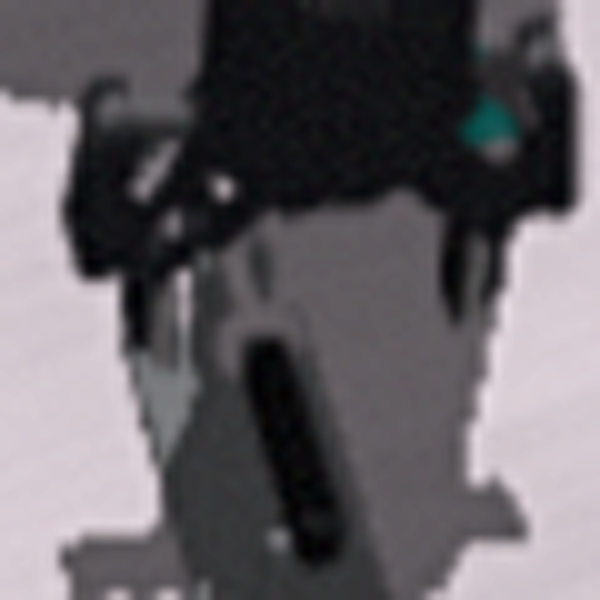

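Call:
jog_arm(
  commands=[
    [0.1,0.4,2.5,-0.5,0.5,0.4,8.5],
    [0,0,2,0,0,0,8.5],
    [0,0,0,0,0,0,8.5],
  ],
)

```text
clock: 12.88
position: [0.4315, 0.2215, 0.0775]
ee_rot: [-0.604, 0.797, -0.0, 0.004]
ft_force: [-0.0, 0.6, 0.8]
opening: 0.0856
```

```bash
python3 - <<'E'
from plan import *
plan([((430,220.9,55),toolR(270-15.8),2)])
E
```

```text
t 12.88 p [431.5 221.5  77.5] xang -105.7 z [ 0.007  0.005 -1.   ] x [-0.271 -0.963 -0.006] F [-0.   0.6  0.8] op 85.6 j [ 51. -14. -28.   0. -75.  23.]
[0.06,0.07,1.12,-0.2,0.2,0.1,8.5],
[0.05,0.06,1.13,-0.2,0.2,0.1,8.5],
rows 2
```

Call:
jog_arm(
  commands=[
    [0.1,0.1,1.2,-0.3,0.3,0.1,8.5],
    [0.1,0.1,1.2,-0.1,0.1,0,8.5],
    [0,0,0.4,0,0,0,8.5],
    [0,0,0,0,0,0,8.5],
  ],
)

```text
clock: 13.38
position: [0.4298, 0.2206, 0.0498]
ee_rot: [-0.603, 0.797, 0.0, 0.0]
ft_force: [-0.1, -0.4, -0.2]
opening: 0.0852
```

```bash
python3 - <<'E'
from plan import *
plan([((430,220.9,55),toolR(270-15.8),1)])
E
```

```text
t 13.38 p [429.8 220.6  49.8] xang -105.8 z [ 0.     0.001 -1.   ] x [-0.272 -0.962 -0.001] F [-0.1 -0.4 -0.2] op 85.2 j [ 51. -12. -30.  -0. -72.  23.]
[-0.03,-0.01,-0.52,0.0,0.1,0.0,8.5],
rows 1
```

Call:
jog_arm(
  commands=[
    [0,0,-0.5,0,0,0,8.5],
    [0,0,0,0,0,0,8.5],
    [0,0,0,0,0,0,0.5],
    [0,0,0,0,0,0,0.5],
    [0,0,0,0,0,0,0.5],
    [0,0,0,0,0,0,0.5],
    [0,0,0,0,0,0,0.5],
    [0,0,0,0,0,0,0.5],
    [0,0,0,0,0,0,0.5],
    [0,0,0,0,0,0,0.5],
  ],
  newtons=60,
)

```text
clock: 14.62
position: [0.4304, 0.2211, 0.0565]
ee_rot: [-0.604, 0.797, 0.0, 0.001]
ft_force: [-1.4, -0.3, 0.7]
opening: 0.0132
```

```bash
python3 - <<'E'
from plan import *
show()
E
```

```text
t 14.62 p [430.4 221.1  56.5] xang -105.7 z [ 0.002  0.002 -1.   ] x [-0.271 -0.962 -0.003] F [-1.4 -0.3  0.7] op 13.2 j [ 51. -12. -29.  -0. -73.  23.]
```

Call:
jog_arm(
  commands=[
    [0,0,-1,0,0,0,0.5],
    [0,0,-2,0,0,0,0.5],
    [0,0,-3,0,0,0,0.5],
    [0,0,-4,0,0,0,0.5],
    [0,0,-4,0,0,0,0.5],
    [0,0,-3,0,0,0,0.5],
    [0,0,0,0,0,0,0.5],
    [0,0,0,0,0,0,0.5],
  ],
)

```text
clock: 15.62
position: [0.4292, 0.2197, 0.2338]
ee_rot: [-0.603, 0.797, 0.001, 0.001]
ft_force: [0.4, 0.2, -1.1]
opening: 0.0128
```

```bash
python3 - <<'E'
from plan import *
from snap import *
p,R=show(); snap(6)
cv2.imwrite("pics/g6.png",np.hstack([cv2.resize(crop(n,6,p,36),(400,400)) for n in("top","scene")]))
print(cr(235,0.6,24))
E
```

```text
t 15.62 p [429.2 219.7 233.8] xang -105.8 z [ 0.     0.002 -1.   ] x [-0.272 -0.962 -0.002] F [ 0.4  0.2 -1.1] op 12.8 j [ 51. -16. -14.  -0. -92.  23.]
[719.9130147  -36.58700593 176.0666784 ]
```

View pics/g6.png

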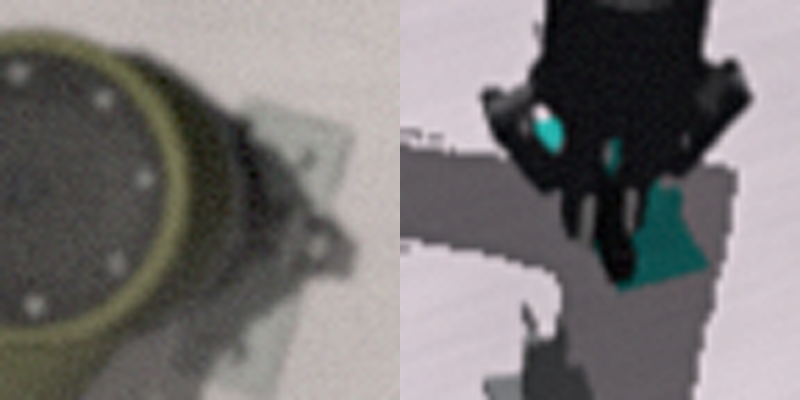

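```bash
python3 - <<'E'
from plan import *
print(cr(240,.6,90))
plan([((560,110,270),toolR(270-9,12,-5),0),(cr(240,.6,90),TC,0)],op=.5)
E
```

```text
[696.56896756 -35.6902181  237.99608365]
t 15.72 p [429.3 219.6 233.6] xang -105.8 z [ 0.     0.001 -1.   ] x [-0.272 -0.962 -0.001] F [-0.2 -0.3 -1.4] op 13.2 j [ 51. -16. -14.  -0. -92.  23.]
[1.75,-3.89,-0.91,3.0,-0.4,-1.7,0.5],
[1.86,-3.88,-0.72,3.0,-0.4,-1.7,0.5],
[1.97,-3.85,-0.53,3.0,-0.4,-1.7,0.5],
[2.08,-3.82,-0.35,3.0,-0.4,-1.7,0.5],
[3.08,-3.69,1.56,3.2,-0.3,-1.7,0.5],
[3.19,-3.51,1.74,3.2,-0.3,-1.7,0.5],
[3.30,-3.31,1.92,3.2,-0.3,-1.7,0.5],
[3.41,-3.10,2.08,3.2,-0.3,-1.7,0.5],
rows 8
```

Call:
jog_arm(
  commands=[
    [1.7,-3.9,-0.9,3,-0.4,-1.7,0.5],
    [1.9,-3.9,-0.7,3,-0.4,-1.7,0.5],
    [2,-3.8,-0.5,3,-0.4,-1.7,0.5],
    [2.1,-3.8,-0.3,3,-0.4,-1.7,0.5],
    [3.1,-3.7,1.4,3.2,-0.3,-1.7,0.5],
    [3.2,-3.5,1.5,3.2,-0.3,-1.7,0.5],
    [3.2,-3.3,1.5,3.2,-0.3,-1.7,0.5],
    [2,-1.5,1,3.2,-0.3,-1.7,0.5],
    [0,0,0,0,0,0,0.5],
    [0,0,0,0,0,0,0.5],
  ],
)

```text
clock: 16.98
position: [0.6811, -0.0268, 0.2369]
ee_rot: [-0.683, 0.699, -0.157, 0.145]
ft_force: [0.5, 0.3, -1.7]
opening: 0.0133
```

```bash
python3 - <<'E'
from plan import *
from snap import *
p,R=show(); print(incr(p)); 
plan([(cr(240,.6,60),TC,2)],op=.5)
E
```

```text
t 16.98 p [681.1 -26.8 236.9] xang -91.5 z [ 0.416 -0.022 -0.909] x [-0.026 -1.     0.012] F [ 0.5  0.3 -1.7] op 13.3 j [ 19.  -6. -11.  10. -62.  67.]
[225.23977122   8.84375286  95.64220504]
t 16.98 p [681.1 -26.8 236.9] xang -91.5 z [ 0.416 -0.022 -0.909] x [-0.026 -1.     0.012] F [ 0.5  0.3 -1.7] op 13.3 j [ 19.  -6. -11.  10. -62.  67.]
[0.41,-0.74,1.78,0.2,-0.2,0.5,0.5],
[0.41,-0.74,1.78,0.2,-0.2,0.5,0.5],
rows 2
```

Call:
jog_arm(
  commands=[
    [0.4,-0.7,1.8,0.3,-0.3,0.5,0.5],
    [0.4,-0.7,1.8,0.2,-0.2,0.5,0.5],
    [0,0,0,0,0,0,0.5],
    [0,0,0,0,0,0,0.5],
  ],
)

```text
clock: 17.48
position: [0.7104, -0.0341, 0.2074]
ee_rot: [-0.677, 0.703, -0.155, 0.152]
ft_force: [-0.1, -0.3, -0.8]
opening: 0.0127
```

```bash
python3 - <<'E'
from plan import *
from snap import *
p,R=show(); print(incr(p)); 
plan([(cr(240,.6,26),TC,2)],op=.5)
E
```

```text
t 17.48 p [710.4 -34.1 207.4] xang -92.1 z [ 0.423 -0.012 -0.906] x [-0.037 -0.999 -0.004] F [-0.1 -0.3 -0.8] op 12.7 j [ 17.  -2. -10.   9. -58.  68.]
[239.58275684   2.69875737  56.45201686]
t 17.48 p [710.4 -34.1 207.4] xang -92.1 z [ 0.423 -0.012 -0.906] x [-0.037 -0.999 -0.004] F [-0.1 -0.3 -0.8] op 12.7 j [ 17.  -2. -10.   9. -58.  68.]
[0.11,-0.02,1.52,-0.0,0.1,-0.0,0.5],
[0.11,-0.02,1.52,-0.0,0.1,-0.0,0.5],
rows 2
```

Call:
jog_arm(
  commands=[
    [0.1,0,1.5,0,0.1,0,0.5],
    [0.1,0,1.2,0,0.1,0,0.5],
    [0,0,0,0,0,0,0.5],
    [0,0,0,0,0,0,0.5],
  ],
)

```text
clock: 17.98
position: [0.7225, -0.0363, 0.1813]
ee_rot: [-0.677, 0.703, -0.156, 0.151]
ft_force: [-0.7, -0.5, -0.3]
opening: 0.0131
```

```bash
python3 - <<'E'
from plan import *
from snap import *
from hand import *
p,R=show(); print(incr(p)); snap(7)
M=cr(80,0,25)/1000
cv2.imwrite("pics/g7.png",np.hstack([cv2.resize(crop(n,7,M,28),(400,400),interpolation=cv2.INTER_CUBIC) for n in("top","scene")]))
for cams in(("scene",),("top",)):
  for x0 in((-.001,0,-.0015,0,0),(.001,.003,.001,.02,.02)):
    x,f,B=fithand(7,GAUGE,p,R,x0,cams=cams,half=32,cen=cr(130,0,25)/1000); print(cams,np.round(x[:3]*1000,1),np.round(np.degrees(x[3:]),1),round(f,3))
plan([(cr(240,.6,26),TC,2)],op=.5)
E
```

```text
t 17.98 p [722.5 -36.3 181.3] xang -92.2 z [ 0.423 -0.015 -0.906] x [-0.038 -0.999 -0.001] F [-0.7 -0.5 -0.3] op 13.1 j [ 16.   1. -11.   9. -55.  68.]
[239.50648767   0.95981956  27.68765169]
('scene',) [-2.4 -0.9 -1.5] [0.3 1.4] 34.848
('scene',) [-3.  -1.2 -0.5] [1.1 3.6] 34.883
('top',) [-54.2  11.   49.4] [-6.5  4.8] 41.481
('top',) [-61.4  18.7  17.2] [6.8 6.7] 41.694
t 18.07 p [722.4 -36.3 181.5] xang -92.2 z [ 0.423 -0.015 -0.906] x [-0.038 -0.999 -0.001] F [ 0.2 -0.2 -1. ] op 13.1 j [ 16.   1. -11.   9. -55.  68.]
[0.02,-0.02,0.09,-0.0,0.0,-0.0,0.5],
[0.02,-0.02,0.09,-0.0,0.0,-0.0,0.5],
rows 2
```

View pics/g7.png

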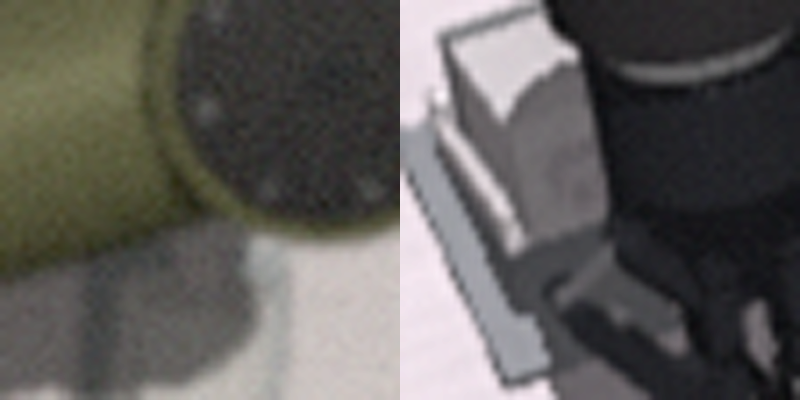

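Call:
jog_arm(
  commands=[
    [0,0.5,0.15,0,0,0,0.5],
    [0,0.5,0.05,0,0,0,0.5],
    [0,0.4,0,0,0,0,0.5],
    [0,0,0,0,0,0,0.5],
  ],
)

```text
clock: 18.58
position: [0.7096, -0.0357, 0.1742]
ee_rot: [-0.677, 0.703, -0.156, 0.151]
ft_force: [0.6, 0.3, -0.7]
opening: 0.013
```

```bash
cat > now.py <<'E'
from plan import *
import sys
p,R=show(); print("incr",np.round(incr(p),1),"Fcr",np.round(RC.inv().apply(sensors.state()["ft_force"]),1),"rotdev",np.round(np.degrees((R.inv()*TC).as_rotvec()),2))
E
python3 now.py
```

```text
t 18.57 p [709.6 -35.7 174.2] xang -92.2 z [ 0.424 -0.015 -0.905] x [-0.038 -0.999 -0.002] F [ 0.6  0.3 -0.7] op 13.0 j [ 17.  -1. -13.  10. -54.  67.]
incr [224.9   1.1  26.7] Fcr [ 0.2  0.4 -0.8] rotdev [-0.13  0.1  -0.02]
```

Call:
jog_arm(
  commands=[
    [0.05,0.4,0.06,-0.1,0.1,0,0.5],
    [0,0.4,0,0,0,0,0.5],
    [0,0.2,0,0,0,0,0.5],
    [0,0,0,0,0,0,0.5],
  ],
)

```text
clock: 19.08
position: [0.7002, -0.0358, 0.1693]
ee_rot: [-0.677, 0.704, -0.156, 0.15]
ft_force: [0.1, -1.0, -2.1]
opening: 0.013
```

```bash
python3 now.py
```

```text
t 19.07 p [700.2 -35.8 169.3] xang -92.2 z [ 0.423 -0.016 -0.906] x [-0.039 -0.999 -0.   ] F [ 0.1 -1.  -2.1] op 13.0 j [ 17.  -3. -15.  10. -54.  67.]
incr [214.3   0.6  26.2] Fcr [-0.7 -1.  -2. ] rotdev [-0.04 -0.   -0.02]
```

Aligned (y 0.6, z 26.2); tip about 3 mm before the mouth. Advance gently.

Call:
jog_arm(
  commands=[
    [0,0.4,0,0,0,0,0.5],
    [0,0.4,0,0,0,0,0.5],
    [0,0.2,0,0,0,0,0.5],
  ],
)

```text
clock: 19.45
position: [0.6907, -0.0355, 0.1648]
ee_rot: [-0.677, 0.704, -0.156, 0.15]
ft_force: [0.8, 0.2, -0.9]
opening: 0.0132
```

```bash
python3 now.py
```

```text
t 19.45 p [690.7 -35.5 164.8] xang -92.2 z [ 0.423 -0.016 -0.906] x [-0.039 -0.999 -0.   ] F [ 0.8  0.2 -0.9] op 13.2 j [ 17.  -4. -17.  10. -54.  66.]
incr [203.8   0.6  26.2] Fcr [ 0.3  0.2 -1.1] rotdev [-0.04 -0.   -0.02]
```

Call:
jog_arm(
  commands=[
    [0,0.5,0,0,0,0,0.5],
    [0,0.5,0,0,0,0,0.5],
    [0,0.5,0,0,0,0,0.5],
    [0,0.5,0,0,0,0,0.5],
  ],
)

```text
clock: 19.95
position: [0.6714, -0.0347, 0.1558]
ee_rot: [-0.677, 0.704, -0.156, 0.15]
ft_force: [0.3, 0.8, -0.7]
opening: 0.013
```

```bash
python3 now.py; python3 - <<'E'
from snap import *; from plan import cr
snap(8)
cv2.imwrite("pics/g8.png",np.hstack([cv2.resize(crop(n,8,cr(80,0,25)/1000,28),(400,400),interpolation=cv2.INTER_CUBIC) for n in("top","scene")]))
E
```

```text
t 19.95 p [671.4 -34.7 155.8] xang -92.2 z [ 0.423 -0.016 -0.906] x [-0.039 -0.999 -0.   ] F [ 0.3  0.8 -0.7] op 13.0 j [ 18.  -7. -21.  11. -53.  65.]
incr [182.4   0.6  26.2] Fcr [-0.   0.8 -0.7] rotdev [-0.05 -0.   -0.03]
```

View pics/g8.png

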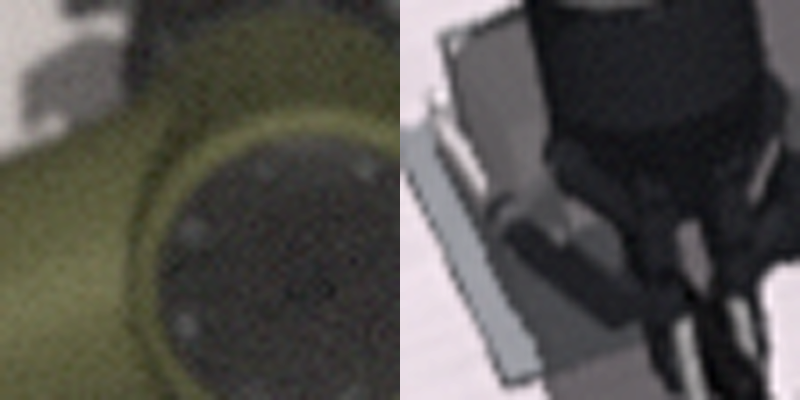

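Call:
jog_arm(
  commands=[
    [0,0.6,0,0,0,0,0.5],
    [0,0.6,0,0,0,0,0.5],
    [0,0.6,0,0,0,0,0.5],
    [0,0.6,0,0,0,0,0.5],
    [0,0.6,0,0,0,0,0.5],
    [0,0.4,0,0,0,0,0.5],
  ],
)

```text
clock: 20.8
position: [0.6384, -0.0334, 0.1405]
ee_rot: [-0.677, 0.704, -0.156, 0.15]
ft_force: [0.2, -0.5, -0.8]
opening: 0.013
```

```bash
python3 now.py
```

```text
t 20.80 p [638.4 -33.4 140.5] xang -92.2 z [ 0.423 -0.016 -0.906] x [-0.039 -0.999 -0.   ] F [ 0.2 -0.5 -0.8] op 13.0 j [ 19. -12. -27.  11. -52.  63.]
incr [146.1   0.6  26.2] Fcr [-0.2 -0.5 -0.8] rotdev [-0.05  0.   -0.03]
```

Call:
jog_arm(
  commands=[
    [0,0.6,0,0,0,0,0.5],
    [0,0.6,0,0,0,0,0.5],
    [0,0.6,0,0,0,0,0.5],
    [0,0.5,0,0,0,0,0.5],
    [0,0.4,0,0,0,0,0.5],
    [0,0.1,0,0,0,0,0.5],
  ],
)

```text
clock: 21.55
position: [0.6112, -0.0324, 0.1279]
ee_rot: [-0.677, 0.704, -0.156, 0.151]
ft_force: [-0.4, 1.2, -1.5]
opening: 0.0131
```

```bash
python3 now.py
```

```text
t 21.55 p [611.2 -32.4 127.9] xang -92.2 z [ 0.423 -0.016 -0.906] x [-0.039 -0.999 -0.   ] F [-0.4  1.2 -1.5] op 13.1 j [ 21. -16. -32.  12. -51.  61.]
incr [116.    0.6  26.3] Fcr [-1.   1.2 -1.2] rotdev [-0.06  0.01 -0.02]
```

Close to the collar stop (expected at about 111). Small steps with force checks.

Call:
jog_arm(
  commands=[
    [0,0.25,0,0,0,0,0.5],
    [0,0.2,0,0,0,0,0.5],
    [0,0.2,0,0,0,0,0.5],
  ],
)

```text
clock: 21.92
position: [0.6059, -0.032, 0.126]
ee_rot: [-0.677, 0.703, -0.157, 0.152]
ft_force: [5.1, -0.7, 1.0]
opening: 0.0131
```

```bash
python3 now.py
```

```text
t 21.93 p [605.9 -32.  126. ] xang -92.2 z [ 0.426 -0.016 -0.905] x [-0.038 -0.999 -0.001] F [ 5.1 -0.7  1. ] op 13.1 j [ 21. -17. -33.  12. -51.  61.]
incr [110.5   0.8  26.9] Fcr [ 5.1 -0.5 -1.2] rotdev [-0.21  0.03 -0.  ]
```

Call:
jog_arm(
  commands=[
    [0,0.15,0,-0.1,0,0,0.5],
    [0,0.25,0.03,0,0,0,0.5],
  ],
)

```text
clock: 22.18
position: [0.605, -0.0315, 0.1277]
ee_rot: [-0.677, 0.702, -0.159, 0.154]
ft_force: [8.0, -1.4, 1.5]
opening: 0.013
```

```bash
python3 now.py; python3 - <<'E'
from snap import *; from plan import cr
snap(9,("scene",))
cv2.imwrite("pics/g9.png",cv2.resize(crop("scene",9,cr(70,0,25)/1000,28),(600,600),interpolation=cv2.INTER_CUBIC))
E
```

```text
t 22.18 p [605.  -31.5 127.7] xang -92.1 z [ 0.432 -0.015 -0.902] x [-0.037 -0.999 -0.001] F [ 8.  -1.4  1.5] op 13.0 j [ 21. -17. -33.  13. -51.  61.]
incr [110.3   1.3  28.7] Fcr [ 7.9 -1.1 -2. ] rotdev [-0.58  0.1   0.06]
```

View pics/g9.png

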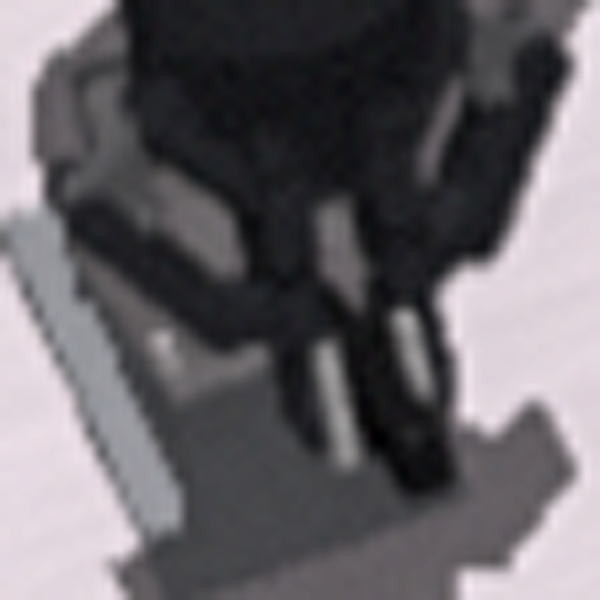

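Call:
jog_arm(
  commands=[
    [0.05,-0.2,0.2,-0.5,0.1,0,0.5],
    [0,-0.3,0,0,0,0,0.5],
    [0,-0.4,0,0,0,0,0.5],
  ],
)

```text
clock: 22.6
position: [0.6134, -0.0325, 0.1286]
ee_rot: [-0.677, 0.703, -0.155, 0.149]
ft_force: [-0.4, 0.2, -1.2]
opening: 0.0134
```

```bash
python3 now.py
```

```text
t 22.60 p [613.4 -32.5 128.6] xang -92.2 z [ 0.42  -0.017 -0.907] x [-0.038 -0.999  0.001] F [-0.4  0.2 -1.2] op 13.4 j [ 21. -15. -31.  12. -51.  62.]
incr [118.3   0.6  26.1] Fcr [-0.9  0.2 -0.9] rotdev [ 0.11 -0.03  0.04]
```

Call:
jog_arm(
  commands=[
    [0,-0.5,0,0.1,0,0,0.5],
    [0,-0.7,0,0,0,0,0.5],
    [0,-0.7,0,0,0,0,0.5],
    [0,-0.7,0,0,0,0,0.5],
    [0,-0.7,0,0,0,0,0.5],
    [0,-0.6,0,0,0,0,0.5],
  ],
)

```text
clock: 23.35
position: [0.6511, -0.034, 0.1456]
ee_rot: [-0.677, 0.703, -0.156, 0.149]
ft_force: [0.1, -0.4, -0.9]
opening: 0.0129
```

```bash
python3 now.py
```

```text
t 23.35 p [651.1 -34.  145.6] xang -92.2 z [ 0.421 -0.017 -0.907] x [-0.038 -0.999  0.001] F [ 0.1 -0.4 -0.9] op 12.9 j [ 19. -10. -24.  11. -52.  64.]
incr [159.7   0.6  25.4] Fcr [-0.3 -0.4 -0.9] rotdev [ 0.08 -0.05  0.03]
```

Call:
jog_arm(
  commands=[
    [0,-0.7,-0.1,0.1,0,0,0.5],
    [0,-0.7,0,0,0,0,0.5],
    [0,-0.7,0,0,0,0,0.5],
    [0,-0.7,0,0,0,0,0.5],
    [0,-0.7,0,0,0,0,0.5],
    [0,-0.6,0,0,0,0,0.5],
  ],
)

```text
clock: 24.1
position: [0.6905, -0.0355, 0.165]
ee_rot: [-0.677, 0.703, -0.156, 0.15]
ft_force: [-0.6, -0.3, -0.3]
opening: 0.0134
```

```bash
python3 now.py
```

```text
t 24.10 p [690.5 -35.5 165. ] xang -92.2 z [ 0.423 -0.017 -0.906] x [-0.038 -0.999  0.001] F [-0.6 -0.3 -0.3] op 13.4 j [ 17.  -4. -17.  10. -54.  66.]
incr [203.6   0.6  26.4] Fcr [-0.7 -0.3  0. ] rotdev [-0.02 -0.05  0.04]
```

Call:
jog_arm(
  commands=[
    [0,-0.7,0,0,0,0,0.5],
    [0,-0.7,0,0,0,0,0.5],
    [0,-0.7,0,0,0,0,0.5],
    [0,-0.5,0,0,0,0,0.5],
    [0,-0.3,-1,0,0,0,0.5],
    [0,0,-2.5,0,0,0,0.5],
    [0,0,-3,0,0,0,0.5],
    [0,0,-1.5,0,0,0,0.5],
    [0,0,0,0,0,0,0.5],
  ],
)

```text
clock: 25.22
position: [0.6837, -0.0352, 0.2546]
ee_rot: [-0.677, 0.703, -0.157, 0.15]
ft_force: [-0.4, -0.8, -1.4]
opening: 0.0128
```

```bash
python3 now.py; python3 - <<'E'
from plan import *
# plate centre in robot frame: scene y, mean x
t=np.array([461.5,-242.2,0]); 
for yaw in(-2.2,):
    R=toolR(270+yaw); g=Ro.from_euler("z",yaw,degrees=True).apply([145+1.5,0,0]); tgt=t+g; tgt[2]=65+1.5
    print(tgt)
    plan([((650,-130,200),toolR(270+yaw,12,yaw),0),(tgt+[0,0,80],R,0)],op=.5)
E
```

```text
t 25.23 p [683.7 -35.2 254.6] xang -92.2 z [ 0.423 -0.017 -0.906] x [-0.038 -0.999  0.001] F [-0.4 -0.8 -1.4] op 12.8 j [ 18.  -6.  -9.   9. -63.  68.]
incr [235.3   0.6 110.4] Fcr [-1.  -0.9 -1.1] rotdev [-0.04 -0.05  0.02]
[ 607.89201725 -247.82381403   66.5       ]
t 25.23 p [683.7 -35.2 254.6] xang -92.2 z [ 0.423 -0.017 -0.906] x [-0.038 -0.999  0.001] F [-0.4 -0.8 -1.4] op 12.8 j [ 18.  -6.  -9.   9. -63.  68.]
[4.80,2.52,1.84,-6.5,-0.0,0.0,0.5],
[4.80,2.29,2.11,-6.5,-0.0,0.0,0.5],
[3.98,1.60,1.48,-4.0,-0.0,-0.0,0.5],
[3.98,1.49,1.59,-4.0,-0.0,0.0,0.5],
[3.98,1.37,1.69,-4.0,-0.0,0.0,0.5],
rows 5
```

Call:
jog_arm(
  commands=[
    [4.8,2.5,1,-6,0,0,0.5],
    [4.8,2.3,1.8,-6,0,0,0.5],
    [4,1.6,1.5,-4,0,0,0.5],
    [4,1.5,1.6,-4,0,0,0.5],
    [2.5,0.6,1,-4,0,0,0.5],
    [0,0,0,0,0,0,0.5],
    [0,0,0,0,0,0,0.5],
  ],
)

```text
clock: 26.1
position: [0.609, -0.2377, 0.1521]
ee_rot: [-0.694, 0.72, 0.002, 0.0]
ft_force: [0.8, -0.2, -0.3]
opening: 0.0129
```

```bash
python3 - <<'E'
from plan import *
plan([((608,-247.8,110),toolR(267.8),2)],op=.5)
E
```

```text
t 26.10 p [ 609.  -237.7  152.1] xang -92.1 z [-0.003  0.004 -1.   ] x [-0.036 -0.999 -0.004] F [ 0.8 -0.2 -0.3] op 12.9 j [ -4.  11.   4.  -0. -83.  92.]
[0.52,0.02,2.10,0.1,0.1,0.1,0.5],
[0.51,0.03,2.10,0.1,0.1,0.1,0.5],
rows 2
```

Call:
jog_arm(
  commands=[
    [0.5,0,2,0.1,0.1,0.1,0.5],
    [0.5,0,2,0.1,0.1,0.1,0.5],
    [0,0,1,0,0,0,0.5],
    [0,0,0,0,0,0,0.5],
    [0,0,0,0,0,0,0.5],
  ],
)

```text
clock: 26.72
position: [0.6107, -0.2438, 0.1043]
ee_rot: [-0.695, 0.719, -0.003, 0.003]
ft_force: [0.4, 1.1, -0.9]
opening: 0.0128
```

```bash
python3 - <<'E'
from snap import *; from plan import *
from hand import *
snap(10)
P=[.48,-.242,.06]
cv2.imwrite("pics/g10.png",np.hstack([cv2.resize(crop(n,10,P,36),(400,400),interpolation=cv2.INTER_CUBIC) for n in("top","scene")]))
p,R=plan([((608,-247.8,68),toolR(267.8),2)],op=.5) or show()
# plate refit
for n in("top","scene"):
    dd=np.load(n+"10.npz")["d"]; W=cloud(n,dd)
    d={n:np.load(n+"0.npz")["d"]}
for cams in(("scene",),("top",)):
    x,f,B=fithand(10,GAUGE+[],p,R,(-.001,0,-.0015,0,0),cams=cams,half=30,cen=p+np.array([-.09,0,0])); print(cams,np.round(x[:3]*1000,1),np.round(np.degrees(x[3:]),1),round(f,3))
E
```

```text
t 26.82 p [ 610.7 -244.   104.2] xang -92.0 z [ 0.009 -0.    -1.   ] x [-0.035 -0.999  0.   ] F [ 0.4  0.1 -0.7] op 13.2 j [ -4.  12.   0.  -0. -78.  92.]
[0.20,0.14,1.81,-0.2,-0.0,0.1,0.5],
[0.20,0.13,1.81,-0.2,-0.0,0.1,0.5],
rows 2
t 26.82 p [ 610.7 -244.   104.2] xang -92.0 z [ 0.009 -0.    -1.   ] x [-0.035 -0.999  0.   ] F [ 0.4  0.1 -0.7] op 13.2 j [ -4.  12.   0.  -0. -78.  92.]
('scene',) [-65.9  -4.    3.5] [17.2  2.2] 31.29
('top',) [ 0.8 -1.8 -2.9] [0.3 1.1] 17.564
```

View pics/g10.png

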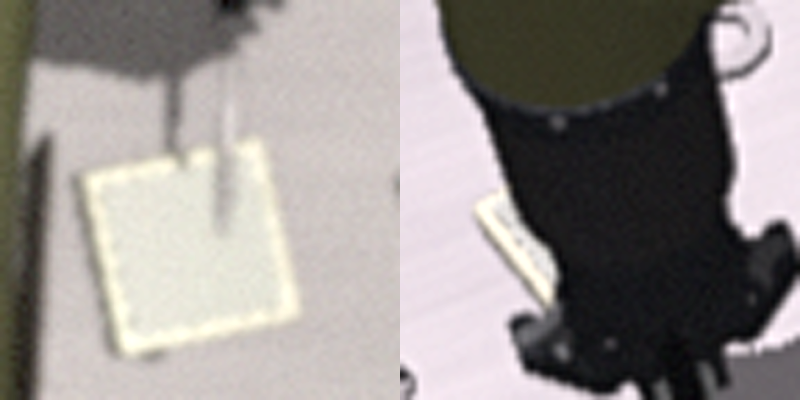

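```bash
python3 - <<'E'
from plan import *
plan([((607.5,-248.2,64),toolR(267.8),2)],op=.5)
E
```

```text
t 26.82 p [ 610.7 -244.   104.2] xang -92.0 z [ 0.009 -0.    -1.   ] x [-0.035 -0.999  0.   ] F [ 0.4  0.1 -0.7] op 13.2 j [ -4.  12.   0.  -0. -78.  92.]
[0.22,0.17,2.01,-0.2,-0.0,0.1,0.5],
[0.22,0.16,2.01,-0.2,-0.0,0.1,0.5],
rows 2
```

Call:
jog_arm(
  commands=[
    [0.25,0.2,1.8,-0.3,0,0.1,0.5],
    [0.25,0.2,1.8,-0.3,0,0.1,0.5],
    [0,0,0,0,0,0,0.5],
    [0,0,0,0,0,0,0.5],
  ],
)

```text
clock: 27.32
position: [0.6061, -0.2492, 0.0651]
ee_rot: [-0.693, 0.721, 0.001, -0.001]
ft_force: [-0.4, -0.1, -0.4]
opening: 0.0132
```

```bash
python3 - <<'E'
from plan import *
plan([((607.5,-248.2,64),toolR(267.8),1)],op=.5)
E
```

```text
t 27.32 p [ 606.1 -249.2   65.1] xang -92.2 z [-0.003  0.    -1.   ] x [-0.039 -0.999 -0.   ] F [-0.4 -0.1 -0.4] op 13.2 j [ -5.  14.  -2.  -0. -74.  93.]
[-0.11,-0.13,0.11,0.2,0.0,-0.0,0.5],
rows 1
```

Call:
jog_arm(
  commands=[
    [-0.1,-0.1,0,0.1,0,0,0.5],
    [0,0,0,0,0,0,0.5],
    [0,0,0,0,0,0,0.5],
    [0,0,0,0,0,0,0.5],
  ],
)

```text
clock: 27.82
position: [0.608, -0.2483, 0.0665]
ee_rot: [-0.693, 0.721, -0.0, 0.0]
ft_force: [-0.1, 0.5, -1.1]
opening: 0.0129
```

```bash
python3 - <<'E'
from snap import *; from plan import *
from hand import *; from seat import seatfit
p,R=show(); snap(11)
P=[.48,-.242,.06]
cv2.imwrite("pics/g11.png",np.hstack([cv2.resize(crop("top",11,P,36),(400,400),interpolation=cv2.INTER_CUBIC),cv2.resize(crop("scene",11,C/1000+[0,0,.03],36),(400,400),interpolation=cv2.INTER_CUBIC)]))
x,f,B=fithand(11,GAUGE,p,R,(0,0,-.0015,0,0),cams=("top",),half=30,cen=p+np.array([-.09,0,0])); print(np.round(x[:3]*1000,1),np.round(np.degrees(x[3:]),1))
tip=p+B.apply(x[:3]+Ro.from_euler("zy",x[3:]).apply([-.145,0,0])); print("tip(top fit)",tip*1000,"plate top-cam 462.5 -244.8; nominal tip",(p+B.apply([-.1465,0,-.0015]))*1000)
C0=dict(scene=(.517,-.0295,.055),top=(.5185,-.0322,.055))
for n in C0:
    q,f=seatfit(11,C0,(n,)); print(n,np.round(q[:3]*1000,1),np.round(np.degrees(q[3:]),1),round(f,2))
for n in("top","scene"):
    im=np.load(n+"11.npz")["p"]; cv2.imwrite(f"pics/{n}11.png",cv2.resize(im[:,:,::-1],(800,600)))
E
```

```text
t 27.82 p [ 608.  -248.3   66.5] xang -92.2 z [ 0.001 -0.    -1.   ] x [-0.039 -0.999  0.   ] F [-0.1  0.5 -1.1] op 12.9 j [ -5.  14.  -2.   0. -74.  93.]Traceback (most recent call last):
  File "<stdin>", line 5, in <module>
TypeError: unsupported operand type(s) for /: 'dict' and 'int'
```

```bash
python3 - <<'E'
from snap import *
from hand import *; from seat import seatfit
from plan import *
p,R=show()
P=[.48,-.242,.06]
cv2.imwrite("pics/g11.png",np.hstack([cv2.resize(crop("top",11,P,36),(400,400),interpolation=cv2.INTER_CUBIC),cv2.resize(crop("scene",11,C/1000+[0,0,.03],36),(400,400),interpolation=cv2.INTER_CUBIC)]))
x,f,B=fithand(11,GAUGE,p,R,(0,0,-.0015,0,0),cams=("top",),half=30,cen=p+np.array([-.09,0,0])); print(np.round(x[:3]*1000,1),np.round(np.degrees(x[3:]),1))
tip=p+B.apply(x[:3]+Ro.from_euler("zy",x[3:]).apply([-.145,0,0])); print("tip(top fit)",tip*1000,"plate top-cam 462.5 -244.8; nominal tip",(p+B.apply([-.1465,0,-.0015]))*1000)
C0=dict(scene=(.517,-.0295,.055),top=(.5185,-.0322,.055))
for n in C0:
    q,f=seatfit(11,C0,(n,)); print(n,np.round(q[:3]*1000,1),np.round(np.degrees(q[3:]),1),round(f,2))
for n in("top","scene"):
    im=np.load(n+"11.npz")["p"]; cv2.imwrite(f"pics/{n}11.png",cv2.resize(im[:,:,::-1],(800,600)))
E
```

```text
t 27.93 p [ 607.9 -248.3   66.5] xang -92.2 z [ 0.001 -0.    -1.   ] x [-0.039 -0.999  0.   ] F [-0.6  0.2 -1.2] op 13.1 j [ -5.  14.  -2.   0. -74.  93.]
[ 0.9 -2.  -2.2] [0.4 0.5]
tip(top fit) [ 463.80731637 -245.75339845   65.38271954] plate top-cam 462.5 -244.8; nominal tip [ 461.55283154 -242.58071191   64.88312565]
scene [-1.2  0.7 -0.1] [-0.1  0.6] 11.78
top [-0.3  0.8 -0.8] [ 0.  -0.4] 25.59
```

View pics/g11.png

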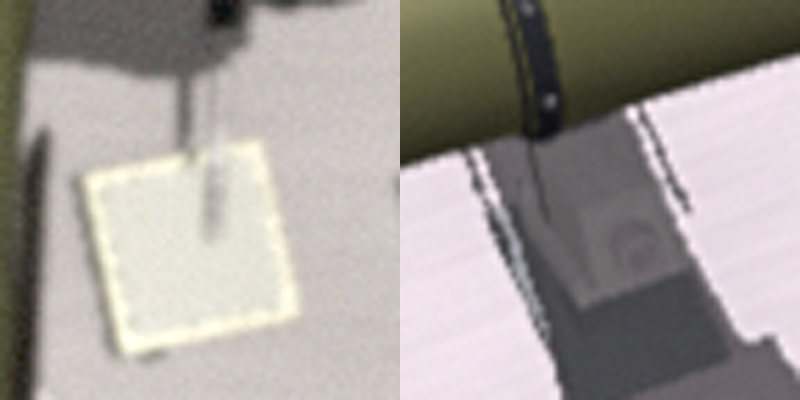

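View pics/top11.png

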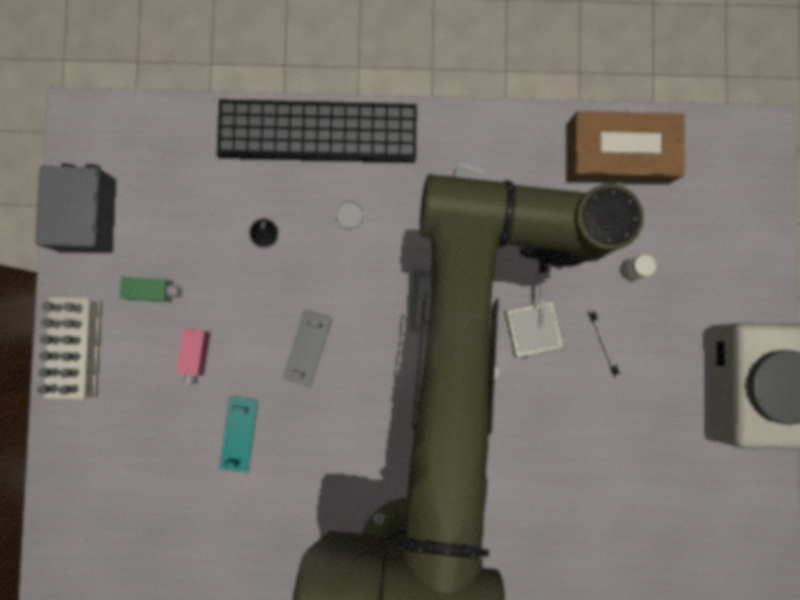

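View pics/scene11.png

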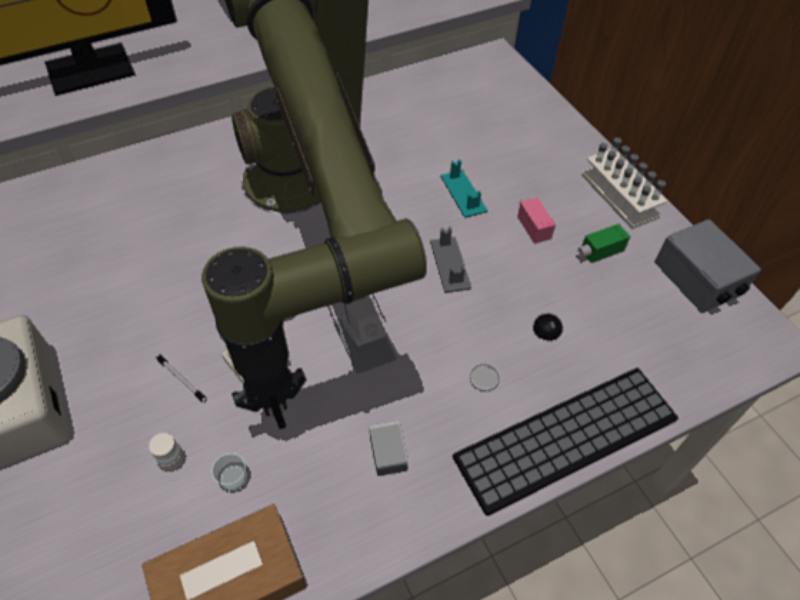

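The top view shows the tip over the plate's centre once parallax is allowed for (crop px 210,238; plate centre at 192,247). The scene view shows the block still on the rest with its mouth at (370,328), and the bystanders in their places.

```bash
python3 - <<'E'
from rig import r
print(r.hand_in())
E
```

```text
the job is handed in; nothing more can be done
None
```

The job is done as asked and handed in at about 28 s, with the gauge still held above the light plate.

- **Block:** I laid it on the rest, slid it against the low stop, pressed it flat and let go. The last camera fit, taken after the gauge was drawn out, puts it about 1 mm from the nominal seat and within 0.6° of flat. It did not shift during the probing.
- **Gauge:** I lifted it from the grey stand and pushed it down the guide tube with no side force. It stopped where the collar should meet the mouth (110.3 mm against about 111 mm expected), with the push force rising to 8 N. The arm hid the collar from both cameras, so the stop is shown by position and force, not seen. I then drew the gauge right out.
- **Final hold:** The rod is level to within the 0.5° the camera fit can show. The tip is within about 2 mm of the plate's centre and 40 mm above it. The wrist carries only the gauge's weight, so it is touching nothing else.
- **Disagreement:** The two cameras differed by about 2 to 3 mm throughout. The y position was settled by where the block sat in the closed jaws, which matched the scene camera.
- **Surroundings:** The last pictures show the visible bystanders and look-alikes where they started. The arm hid the washer in both views, part of the tip box in the top view, and most of the plate in the scene view.

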